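# Make up and stamp an eyepiece set

## Robot

A 7-joint arm with a two-finger parallel gripper is mounted at the origin on the work surface. World frame = base frame: x ahead of the robot, y to its left, z up, the work surface at z = 0. Lengths are in m, angles in rad, forces in N, time in s.
With the tool pointing down it reaches from about 0.35 to 0.9 m from the base axis. Payload 7.2 kg.
Tool frame: the origin (TCP) lies midway between the tips of the shut fingers; the grasp point (between the pads) lies 19 mm behind it (bot.grip_depth is the distance from the TCP to the grasp point, in m); z points along the fingers, y is the line along which they close (so a half turn about z gives the same grasp; the last joint's range is limited). The gripper opens to 85 mm and grips with 20 to 120 N. Pads are 22 mm wide; open, the fingers measure 114 mm over their backs; the gripper's body (76 mm by 85 mm) begins 54 mm behind the grasp point. The pads swing forward as they close: fully open they stand 13 mm farther back than shut.
Start: joints at [1.188, 0.411, -0.013, 1.596, 0.006, 1.134, -0.082], TCP at [0.194, -0.594, 0.231] pointing down, gripper open.
Joint ranges: [-2.95, 2.95], [-0.29, 1.99], [-1.47, 1.44], [0.14, 2.54], [-1.03, 4.17], [0.13, 1.85], [-2.86, 2.86]. Speed limits (rad/s): [2.39, 2.39, 3.01, 3.01, 3.14, 3.14, 3.14].

## Interface

Orientations are given as a unit quaternion [x, y, z, w].
In Python, from cell import bot gives the robot as it stands.
- The arm moves only by the tool apply_moves, never from a script. Its argument "targets" is one flat list of numbers, 7 for each row, row after row: the shift along the tool's x, y, z as a fraction of full scale, then the turn, a rotation vector about the tool's x, y, z as a fraction of full scale, then the opening, from 0 (shut) to 1 (fully open). A call has 1 to 10 rows; each row is the pose to reach, as a shift and turn from the pose commanded when the call began, along the tool's axes at that moment; what a row does not reach only later rows make up. Full scale, the value 1, is 0.1 m for a shift and 90 degrees for a turn. A row lasts 1/12 s, in which the tool goes at most 41.7 mm and 7.16 degrees, less where a joint would pass 70% of its speed; a pose out of reach is approached as far as the arm can. A call with a number of a shift or a turn outside -1 to 1 is refused whole. A call with a gripper value outside its range is refused whole. The fingers move at their own pace and stop on an object; the grip force is fixed at half the most. Time passes only in rows, so rows that repeat a pose let the fingers close. It gives the time, the measured TCP pose, the force, the opening and the grip force at its end, in the units of the state.
- bot.read_state(): the state, without advancing time (a new reading comes with each control period).
- bot.snapshot(name): name is "scene" or "side" or "wrist"; returns a dict with "color" (384x512x3 uint8, blue, green, red), "fx", "fy", "cx", "cy" (pixels), "R" (3x3) and "t" (3): a world point X has camera coordinates R X + t. Camera axes: x right, y down, z forward; pixel columns grow to the right and rows downward; lengths in m; the calibration is good to about 2 mm. A picture is of the moment at which its call begins. There is no depth.
- bot.sign_off(): hands the job in; it is judged then, once.
The state is a dict: "time_s": time; "joint_pos": joint angles; "joint_velocities": joint speeds; "effort": joint torques, N m; "tcp_pos": TCP position; "orientation": TCP orientation; "ft_force": force on the tool from outside, world axes, zero at the start; "torque": the same for the moment, N m; "width": finger opening in m; "finger_force": force on a finger pad.
Only numpy, scipy, OpenCV 4.12 (cv2) and the standard library are available. Lean on these libraries where they do the work, as an engineer would, in place of code of your own. Each camera call takes 0.05 s, during which the arm holds its last target. There are 200 camera calls.

## Task

Make up the eyepiece set: stand each eyepiece that is on the bench upright in its own pocket of the beech tray, one after the other in the order of the pocket numbers (red cap in pocket 1, yellow 2, green 3, blue 4, white 5; a missing one leaves its pocket empty). When all are in, push the loaded tray back against the marking press's fence and along to its left stop so that the brass tag lies under the die, and only then drive the sprung punch down onto the tag with a brisk blow of the mallet on its red head, not with the gripper. Finish by standing the mallet on its face on the middle of its rubber pad again, and leave the bottle, the loupe and the cardboard box where they are.

Things in the scene. Friction and masses are not known exactly. Their poses are not given: they have to be found in the camera images.
- eyepiece1: Eyepiece for pocket 1: red dust cap on top and red ring round the body; 72 mm tall. Chromed barrel 32 mm diameter for the lowest 23 mm, black body 38 mm diameter from there to 5 mm below the top, then the cap, 34 mm diameter. 100 g, most of it in the barrel. Stands upright on the bench on its barrel at the start; may be absent. Origin: centre of the underside, z up along its axis.
- eyepiece2: Eyepiece for pocket 2: yellow dust cap on top and yellow ring round the body; 68 mm tall. Chromed barrel 32 mm diameter for the lowest 23 mm, black body 38 mm diameter from there to 5 mm below the top, then the cap, 34 mm diameter. 100 g, most of it in the barrel. Stands upright on the bench on its barrel at the start; may be absent. Origin: centre of the underside, z up along its axis.
- eyepiece3: Eyepiece for pocket 3: green dust cap on top and green ring round the body; 64 mm tall. Chromed barrel 32 mm diameter for the lowest 23 mm, black body 38 mm diameter from there to 5 mm below the top, then the cap, 34 mm diameter. 100 g, most of it in the barrel. Stands upright on the bench on its barrel at the start; may be absent. Origin: centre of the underside, z up along its axis.
- eyepiece4: Eyepiece for pocket 4: blue dust cap on top and blue ring round the body; 60 mm tall. Chromed barrel 32 mm diameter for the lowest 23 mm, black body 38 mm diameter from there to 5 mm below the top, then the cap, 34 mm diameter. 100 g, most of it in the barrel. Stands upright on the bench on its barrel at the start; may be absent. Origin: centre of the underside, z up along its axis.
- eyepiece5: Eyepiece for pocket 5: white dust cap on top and white ring round the body; 56 mm tall. Chromed barrel 32 mm diameter for the lowest 23 mm, black body 38 mm diameter from there to 5 mm below the top, then the cap, 34 mm diameter. 100 g, most of it in the barrel. Stands upright on the bench on its barrel at the start; may be absent. Origin: centre of the underside, z up along its axis.
- tray: Loose beech tray, 66 (x) by 262 mm (y), 0.3 to 0.55 kg empty. Origin: centre of underside. The -x side, a 22 mm wide ledge with 1 to 5 dots numbering the pockets, faces the robot (+-20 deg). 24 mm high from y -131 to +95 mm with 5 square pockets in a row, 38 mm inside, 44 mm apart, 6 mm walls, 1 nearest the tag; 13.5 mm high at the left (+y) end, where the tag is.
- pocket1 (a point): Centre of the floor of pocket 1 of the tray, 4 mm above the underside, 20 mm below the walls' top, 1 dot in front of it; axes as the tray's.
- pocket2 (a point): Centre of the floor of pocket 2 of the tray, 4 mm above the underside, 20 mm below the walls' top, 2 dots in front of it; axes as the tray's.
- pocket3 (a point): Centre of the floor of pocket 3 of the tray, 4 mm above the underside, 20 mm below the walls' top, 3 dots in front of it; axes as the tray's.
- pocket4 (a point): Centre of the floor of pocket 4 of the tray, 4 mm above the underside, 20 mm below the walls' top, 4 dots in front of it; axes as the tray's.
- pocket5 (a point): Centre of the floor of pocket 5 of the tray, 4 mm above the underside, 20 mm below the walls' top, 5 dots in front of it; axes as the tray's.
- tag (a point): Centre of the brass name tag (30 x 28 mm) on the tray's low left end: x +8, y +113, z +14 mm in the tray's frame.
- press: Green marking press fixed to the bench. Origin on the bench under the die; x points away from the robot (+-7 deg). Aluminium fence 22 mm high: back fence face at x = +25 mm (y -220 to +30), left stop face at y = +18 mm (x -23 to +37); tray home against both at x -8, y -113 mm. Column at x +50 to +100 mm; overarm 34 mm wide, x -14 to +100, 86 to 120 mm up; bush 30 mm wide, 79 mm up.
- die (a point): Point where the die comes down, on the punch's axis, 14 mm above the bench (the level of the tag); axes as the press's.
- punch (a joint): Travel of the sprung punch, in m: 0 up at rest, growing as it goes down; the die meets the tag at about 0.014, hard stop at 0.017. The spring pushes back with about 4 N at rest and 11 N at 0.014 and lifts the punch again.
- punch_top (a point): Centre of the top of the punch's red striking head, 34 mm diameter, 158 mm above the bench at rest; moves with the punch.
- mallet: Mallet, 0.42 kg, standing on a face. Head: upright cylinder 44 mm wide, 70 mm high, yellow nylon faces. Wooden handle 22 mm wide, 24 mm high, runs level along the mallet's -x, 20 to 200 mm from the head's axis, its middle 35 mm up; points at the robot's side (world -x, +-20 deg). Origin: centre of the lower (striking) face; z up. Mass centre 11 mm from the axis, so it stands alone.
- mallet_grip (a point): Good grip point on the mallet's handle: 55 mm from the head's axis along -x, 35 mm above the lower face; grip across the 22 mm width from above.
- pad: Black rubber pad fixed to the bench, 110 x 90 mm, 3 mm thick, where the mallet's head stands (the handle overhangs). Origin: centre of its underside.
- bottle: Small amber bottle, 44 mm diameter, 95 mm tall. Bystander, leave alone. Origin: centre of underside.
- loupe: Black watchmaker's loupe, 38 mm diameter, 34 mm tall. Bystander, leave alone. Origin: centre of underside.
- ringbox: Open cardboard box 100 x 75 x 30 mm. Bystander, leave alone. Origin: centre of underside.
There are look-alikes about, which are no part of the job. What is shaped like the eyepiece3 but purple or turquoise is not meant.

How it is judged:
On the way, in this order (a step that is already met when the one before it is completed fails the run):
1. the red eyepiece stands upright on the floor of pocket 1 (within 8 mm of its centre), let go (horizontal distance between eyepiece1 and pocket1 below 0.008 m and z of eyepiece1 in the frame of pocket1 below 0.005 m and angle between eyepiece1's own z axis and vertical below 0.15 rad and contact force between the fingers and eyepiece1 below 0.3 N), for 0.2 s.
2. the yellow eyepiece stands upright on the floor of pocket 2 (within 8 mm of its centre), let go (horizontal distance between eyepiece2 and pocket2 below 0.008 m and z of eyepiece2 in the frame of pocket2 below 0.005 m and angle between eyepiece2's own z axis and vertical below 0.15 rad and contact force between the fingers and eyepiece2 below 0.3 N), for 0.2 s.
3. the green eyepiece stands upright on the floor of pocket 3 (within 8 mm of its centre), let go (horizontal distance between eyepiece3 and pocket3 below 0.008 m and z of eyepiece3 in the frame of pocket3 below 0.005 m and angle between eyepiece3's own z axis and vertical below 0.15 rad and contact force between the fingers and eyepiece3 below 0.3 N), for 0.2 s.
4. the blue eyepiece stands upright on the floor of pocket 4 (within 8 mm of its centre), let go (horizontal distance between eyepiece4 and pocket4 below 0.008 m and z of eyepiece4 in the frame of pocket4 below 0.005 m and angle between eyepiece4's own z axis and vertical below 0.15 rad and contact force between the fingers and eyepiece4 below 0.3 N), for 0.2 s.
5. the white eyepiece stands upright on the floor of pocket 5 (within 8 mm of its centre), let go (horizontal distance between eyepiece5 and pocket5 below 0.008 m and z of eyepiece5 in the frame of pocket5 below 0.005 m and angle between eyepiece5's own z axis and vertical below 0.15 rad and contact force between the fingers and eyepiece5 below 0.3 N), for 0.2 s.
6. the tray lies square against the fence with its tag under the die (within 7 mm) (horizontal distance between tag and die below 0.007 m and angle between the x axis of tray and the x axis of press, either way round below 0.05 rad), for 0.2 s.
7. the mallet's face comes down on the red head with a blow, at more than 50 mm/s (all of step 6 and horizontal distance between mallet and punch_top below 0.018 m and z of mallet in the frame of punch_top between -0.01 and 0.014 m and value of joint punch below 0.01 m and linear speed of mallet above 0.05 m/s).
8. that blow brings the die down to the tag (more than 11.5 mm of its 14 mm travel) (all of step 6 and value of joint punch above 0.0115 m and distance between mallet and punch_top below 0.03 m).
At the end, for the whole second after the job is handed in: Eyepieces upright in their pockets (8 mm, 0.15 rad, base within 5 mm of the floor); tray square to the fence (0.05 rad), tag within 7 mm of the die; punch up (3 mm); mallet upright on its face within 35 mm of the pad's centre (0.1 rad); tray and mallet at rest (all of step 6 and horizontal distance between eyepiece1 and pocket1 below 0.008 m and z of eyepiece1 in the frame of pocket1 below 0.005 m and angle between each of eyepiece1, eyepiece2, eyepiece3, eyepiece4, eyepiece5's own z axis and vertical below 0.15 rad and horizontal distance between eyepiece2 and pocket2 below 0.008 m and z of eyepiece2 in the frame of pocket2 below 0.005 m and horizontal distance between eyepiece3 and pocket3 below 0.008 m and z of eyepiece3 in the frame of pocket3 below 0.005 m and horizontal distance between eyepiece4 and pocket4 below 0.008 m and z of eyepiece4 in the frame of pocket4 below 0.005 m and horizontal distance between eyepiece5 and pocket5 below 0.008 m and z of eyepiece5 in the frame of pocket5 below 0.005 m and value of joint punch below 0.003 m and horizontal distance between mallet and pad below 0.035 m and angle between mallet's own z axis and vertical below 0.1 rad and height (world z) of mallet between -0.002 and 0.01 m and linear speed of each of mallet, tray below 0.02 m/s); the robot touches nothing.
It fails at once if the bottle is pushed more than 30 mm from its place (distance of bottle from where it was at the start of the episode above 0.03 m).
It fails at once if the loupe is pushed more than 30 mm from its place (distance of loupe from where it was at the start of the episode above 0.03 m).
It fails at once if the cardboard box is pushed more than 30 mm from its place (distance of ringbox from where it was at the start of the episode above 0.03 m).
It fails at once if the punch is pushed by the robot itself instead of the mallet (value of joint punch above 0.003 m and contact force between any of the arm, the fingers and press above 1 N).
It fails at once if the punch is driven down without the tag under the die (value of joint punch above 0.005 m and horizontal distance between tag and die above 0.01 m).
Of eyepiece1, eyepiece2, eyepiece3, eyepiece4, eyepiece5 only 3 to 5 are there at a start; the rules pass over those that are not, and their reading is None.
At some moment in a run one of eyepiece1, eyepiece2, eyepiece3, eyepiece4, eyepiece5 may be knocked a few centimetres aside while the robot is not near it.
It also fails if it takes over 210 s, if anything falls off the work surface, if the arm or the gripper's body presses on something with over 40 N, if the wrist force passes 120 N, or if a joint passes its speed limit or range.

## Working session

There is one attempt and no reset: what is moved stays moved. The work goes in short steps, Python scripts to look and compute and a tool call to move; the robot and the scene stay as the last step left them, time stands still between calls to the robot, and variables do not carry over. Pictures are saved under pics/ and viewed, at most 14 in all, crops included, and the job is handed in when it is done.

Besides the shell and the picture viewer there is one more tool, called as a command line: name --argument value ..., lists and objects as JSON in quotes. apply_moves: Moves the arm, as the interface text tells. Its arguments: {"type":"object","properties":{"targets":{"type":"array"}},"required":["targets"]}

```bash
mkdir -p pics; ls; python3 - <<'E'
from cell import bot
import cv2,numpy as np
s=bot.read_state();print({k:np.round(v,4).tolist() for k,v in s.items()},bot.grip_depth)
for n in("scene","side"):
    d=bot.snapshot(n);cv2.imwrite(f"pics/{n}0.png",d["color"]);np.savez(f"pics/{n}0.npz",**d)
    print(n,d["fx"],d["cx"],d["cy"],np.round(d["R"],3).tolist(),np.round(-d["R"].T@d["t"],3))
    cv2.imwrite(f"pics/{n}0b.png",cv2.resize(d["color"],(800,600),interpolation=cv2.INTER_CUBIC))
E
```

```text
pics
{'time_s': 0.0, 'joint_pos': [1.1878, 0.4119, -0.0127, 1.5971, 0.0056, 1.1343, -0.0822], 'joint_velocities': [-0.0001, -0.0009, 0.0027, -0.0008, -0.0008, -0.0006, -0.0001], 'effort': [0.001, -60.0623, 0.6824, -29.94, 0.0138, 0.0108, -0.0], 'tcp_pos': [0.1933, -0.5938, 0.2304], 'orientation': [0.9876, 0.1568, -0.0002, -0.0008], 'ft_force': [1.075, -0.1309, 0.2925], 'torque': [-0.0131, 0.0079, 0.0002], 'finger_force': 0.0, 'width': 0.0855} 0.0187
scene 423.9237305198546 251.70181927239386 191.11936814348937 [[0.792, 0.61, 0.019], [0.412, -0.512, -0.754], [-0.45, 0.605, -0.657]] [ 1.057 -0.694  0.881]
side 349.4824428772844 258.8533454572536 189.24856697389316 [[0.994, -0.112, 0.007], [-0.058, -0.569, -0.82], [0.095, 0.814, -0.572]] [ 0.438 -0.967  0.787]
```

View pics/scene0b.png

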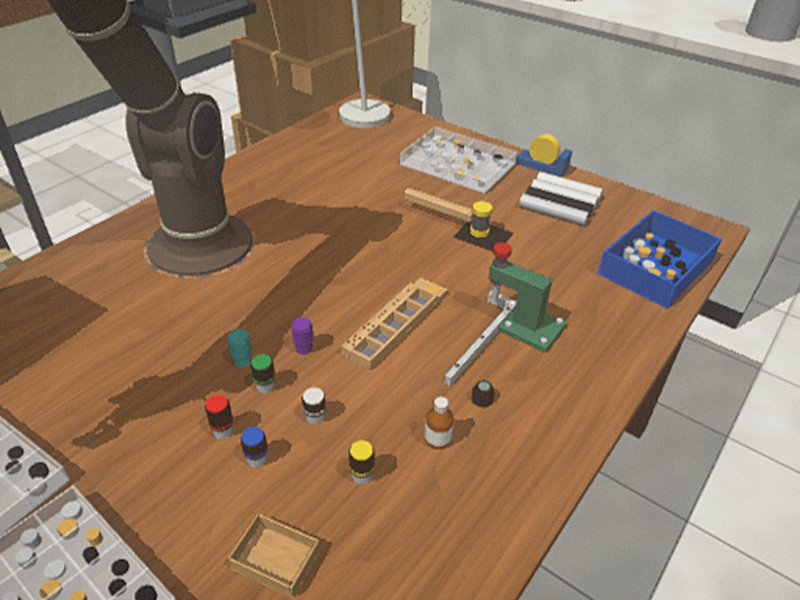

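View pics/side0b.png

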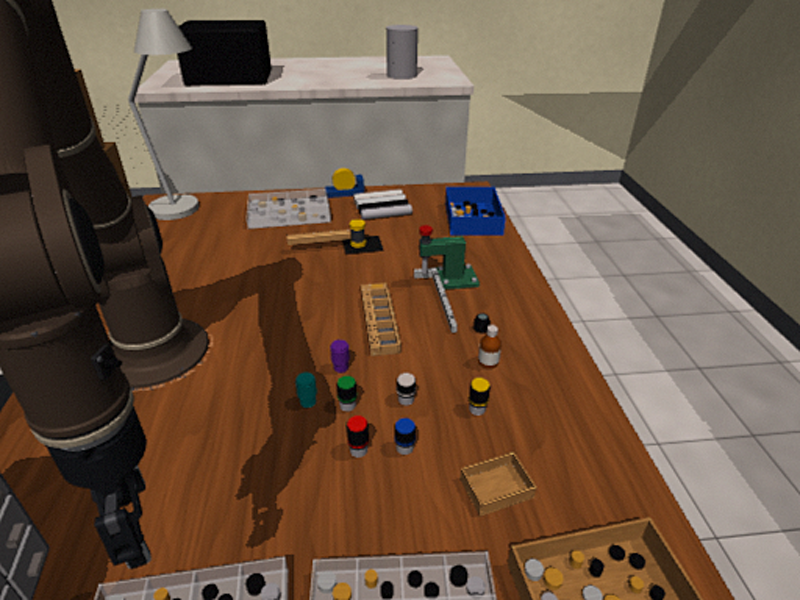

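Candidates in the scene view (800 px): red (218,402), yellow (361,450), green (262,365), blue (254,440) and white (313,397) have black bodies with coloured caps, so they match. Turquoise (239,345) and purple (302,330) are solid-coloured look-alikes. I'll confirm this in a crop.

```bash
cat > h.py <<'E'
import cv2,numpy as np
from scipy.spatial.transform import Rotation as Rn
H=dict(red=.072,yellow=.068,green=.064,blue=.060,white=.056)
def ray(d,uv,z):
    c=-d["R"].T@d["t"]; v=d["R"].T@np.array([(uv[0]-d["cx"])/d["fx"],(uv[1]-d["cy"])/d["fy"],1.])
    return (c+v*(z-c[2])/v[2])[:2]
def proj(d,X):
    p=(d["R"]@np.atleast_2d(X).T).T+d["t"]; return np.c_[p[:,0]/p[:,2]*d["fx"]+d["cx"],p[:,1]/p[:,2]*d["fy"]+d["cy"]]
def mask(d,c):
    h=cv2.cvtColor(np.asarray(d["color"]),cv2.COLOR_BGR2HSV).astype(int);a,s,v=h[...,0],h[...,1],h[...,2]
    m=dict(red=((a<5)|(a>174))&(s>200)&(v>110),yellow=(a>22)&(a<34)&(s>190)&(v>150),green=(a>50)&(a<70)&(s>150)&(v>70),
      blue=(a>105)&(a<125)&(s>180)&(v>110),white=(s<45)&(v>165))[c]
    return m.astype(np.uint8)
def blobs(d,c,amin=25):
    n,l,st,ce=cv2.connectedComponentsWithStats(mask(d,c))
    return [(st[i][4],ce[i],st[i][:4]) for i in range(1,n) if st[i][4]>=amin]
E
python3 - <<'E'
from h import *
D={n:dict(np.load(f"pics/{n}0.npz")) for n in("scene","side")}
for c,z in H.items():
    for n,d in D.items():
        for a,ce,st in blobs(d,c,20):
            p=ray(d,ce,z-.002)
            if .1<p[0]<.95 and -.75<p[1]<.4: print(c,n,a,np.round(ce,1),np.round(p,4), "z.158",np.round(ray(d,ce,.152),4) if c=='red' else '')
def crop(n,x,y,w,h,f,o): cv2.imwrite(o,cv2.resize(D[n]["color"][y:y+h,x:x+w],None,fx=f,fy=f,interpolation=cv2.INTER_CUBIC))
crop("scene",215,150,160,120,5,"pics/cA.png");crop("side",180,135,140,105,5.7,"pics/cB.png");crop("scene",120,195,130,120,5,"pics/cC.png")
E
```

```text
red scene 63 [138.3 257.9] [ 0.4366 -0.3191] z.158 [ 0.4993 -0.357 ]
red side 31 [272.1 146.3] [0.6514 0.3733] z.158 [0.627  0.2201]
red side 102 [228.  270.7] [ 0.4323 -0.3172] z.158 [ 0.433  -0.3914]
yellow side 70 [306.9 245.6] [ 0.6661 -0.2414] z.158 
green side 58 [221.1 244.9] [ 0.4158 -0.2079] z.158 
blue side 88 [258.8 272.1] [ 0.5153 -0.3201] z.158 
white scene 23 [326.7 193.9] [0.6706 0.1965] z.158 
white scene 203 [304.8 219.7] [0.678  0.0639] z.158 
white scene 104 [200.  253.1] [ 0.534  -0.2047] z.158 
white scene 56 [281.6 257.8] [ 0.7049 -0.0881] z.158 
white scene 929 [ 11.7 299.9] [ 0.2954 -0.5711] z.158 
white scene 75 [277.  279.4] [ 0.7342 -0.1503] z.158 
white scene 3293 [ 47.4 357.9] [ 0.4813 -0.6001] z.158 
white side 138 [360.7 192.4] [0.9261 0.0196] z.158 
white side 214 [379.1 222.8] [ 0.9258 -0.1511] z.158 
white side 63 [259.6 242.5] [ 0.5309 -0.2014] z.158 
white side 300 [403.1 262.7] [ 0.9256 -0.3253] z.158 
white side 496 [434.4 314.6] [ 0.9254 -0.4957] z.158 
white side 21 [453.5 347.3] [ 0.9237 -0.5805] z.158 
white side 22 [286.  367.1] [ 0.5436 -0.5842] z.158
```

View pics/cA.png

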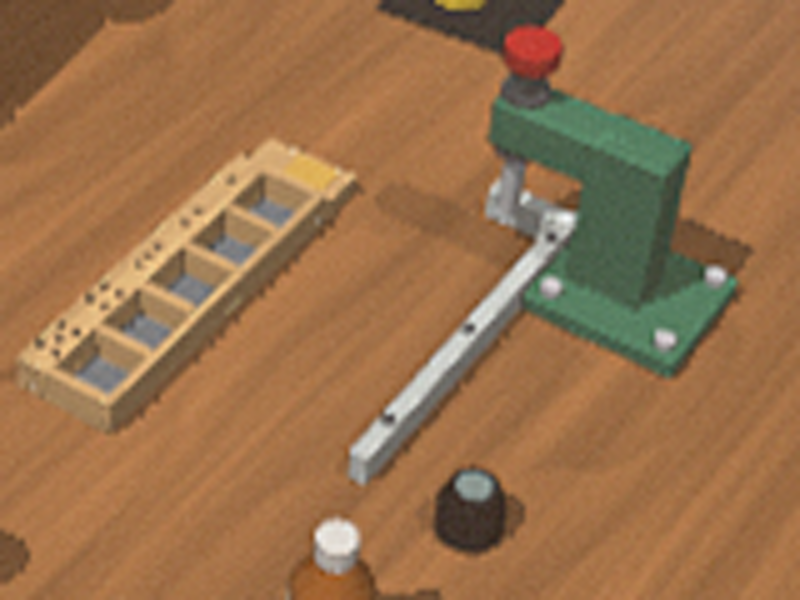

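View pics/cB.png

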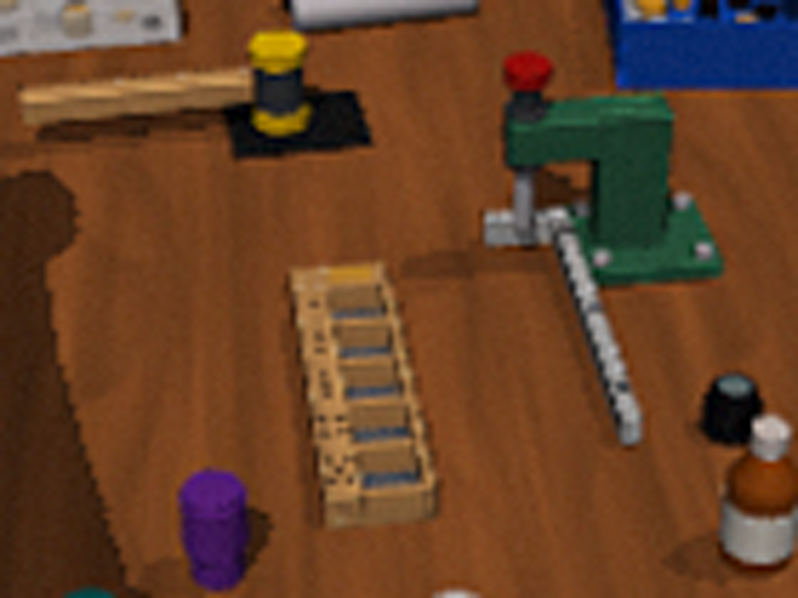

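View pics/cC.png

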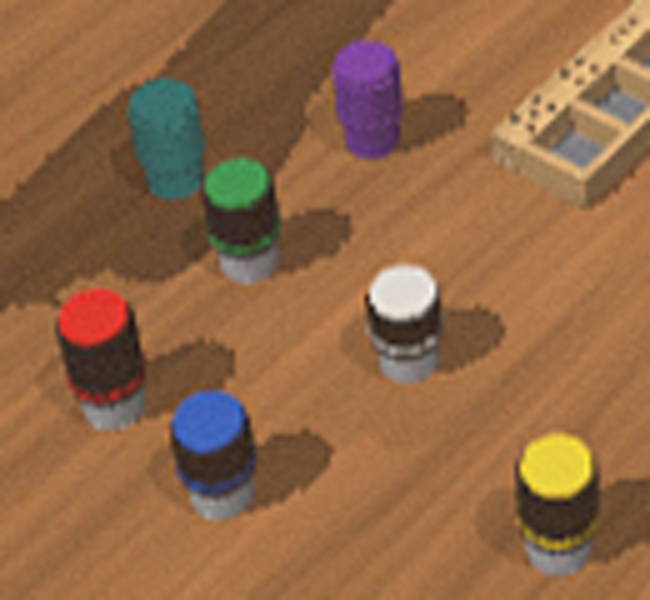

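The crops confirm it: the five real eyepieces have black bodies with a coloured cap and ring and a chromed barrel. In cC their caps are at red (95,318), green (240,183), white (404,293), blue (210,420) and yellow (556,466). Purple and turquoise are solid-coloured and excluded. In cA the tag is at (312,172), the tray's near corners at (22,355) and (108,403), and the punch head at (533,40). The mallet stands on the pad in cB at (278,42).

```bash
cat > est.py <<'E'
from h import *
from scipy.optimize import least_squares
D={n:dict(np.load(f"pics/{n}0.npz")) for n in("scene","side")}
A=lambda u,v:("scene",(u+.5)/5-.5+215,(v+.5)/5-.5+150)
B=lambda u,v:("side",(u+.5)/5.7-.5+180,(v+.5)/5.7-.5+135)
C=lambda u,v:("scene",(u+.5)/5-.5+120,(v+.5)/5-.5+195)
S=lambda u,v:("scene",(u+.5)/1.5625-.5,(v+.5)/1.5625-.5)
def fit(obs,g):
    def f(p):
        R=np.array([[np.cos(p[2]),-np.sin(p[2])],[np.sin(p[2]),np.cos(p[2])]]);r=[]
        for X,(n,u,v) in obs:
            r+=list(proj(D[n],np.r_[R@np.array(X[:2])+p[:2],X[2]])[0]-[u,v])
        return np.array(r)
    s=least_squares(f,g,loss='soft_l1');return s.x,f(s.x).reshape(-1,2)
jobs=dict(
tray=[((-.033,-.131,.024),A(22,355)),((.033,-.131,.024),A(108,403)),((.008,.113,.014),A(312,172)),((.033,.131,.0135),A(357,180)),((.033,-.131,0),A(110,430)),
 ((.008,.113,.014),B(350,274)),((-.033,-.131,.024),B(325,490)),((.033,-.131,.024),B(434,482)),((-.033,.131,.0135),B(292,270)),((.033,.131,.0135),B(383,263)),((-.033,-.131,0),B(328,525))],
press=[((0,0,.158),A(533,42)),((0,0,.158),B(528,64)),((.025,-.22,.022),A(350,452)),((.025,-.22,.022),B(620,415)),((-.023,.018,.022),A(490,187)),((-.023,.018,.022),B(486,217)),((-.014,-.017,.086),A(490,140)),((-.014,-.017,.120),A(492,106)),((-.014,-.017,.120),B(508,125)),((.1,-.017,.12),A(668,170))],
mallet=[((0,0,.073),B(278,45)),((0,0,.073),S(482,207)),((-.2,0,.038),B(22,103)),((-.2,0,.038),S(406,194)),((-.055,0,.05),B(208,80))],
pad=[((-.055,-.045,.003),B(235,155)),((.055,-.045,.003),B(370,143)),((.055,.045,.003),B(357,95)),((-.055,-.045,.003),S(456,236)),((.055,-.045,.003),S(496,249))])
if __name__=="__main__":
    for k,o in jobs.items():
        x,r=fit(o,[.6,.1,0]);print(k,np.round(x,4),np.round(np.abs(r).max(1),1))
    for c,uv in dict(red=(95,318),green=(240,183),white=(404,293),blue=(210,420),yellow=(556,466)).items():
        n,u,v=C(*uv);print(c,np.round(ray(D[n],(u,v),H[c]),4))
E
python3 est.py
```

```text
tray [0.4987 0.069  0.0349] [1.  0.6 0.3 1.6 0.1 0.6 1.3 0.9 0.3 0.4 0.5]
press [0.6274 0.2146 0.0317] [0.8 0.3 1.2 0.7 0.2 0.8 1.  2.  0.7 0.3]
mallet [0.4649 0.4199 0.0674] [0.4 0.4 0.7 1.3 0.5]
pad [0.4756 0.4263 0.0768] [0.2 0.7 1.2 1.7 1.1]
red [ 0.4394 -0.3203]
green [ 0.4224 -0.2082]
white [ 0.5362 -0.2053]
blue [ 0.5204 -0.3226]
yellow [ 0.6695 -0.2454]
```

```bash
cat > plan.py <<'E'
from h import *
from cell import bot
# heading = world angle of tool x (deg); tool z straight down
def pose(s=None):
    s=s or bot.read_state(); M=Rn.from_quat(s["orientation"]).as_matrix()
    return np.r_[s["tcp_pos"],np.degrees(np.arctan2(M[1,0],M[0,0]))],M
def plan(wps,start=None):
    """wps: (x,y,z,heading,grip,extra_rows[,'m' = measuring only]); prints calls"""
    p,M=pose(); p=p if start is None else np.array(start,float)
    print("at",np.round(p,4),"tool z",np.round(M[:,2],4))
    for w in wps:
        w=list(w)
        while True:
            d=np.array(w[:3])-p[:3]; dh=(w[3]-p[3]+180)%360-180
            a=np.radians(p[3]); X=np.array([np.cos(a),np.sin(a),0]);Y=np.array([np.sin(a),-np.cos(a),0])
            L=np.array([d@X,d@Y,-d[2]])*10; t=-dh/90
            k=max(1,np.abs(L).max()/1.0,abs(t)/.62); k=int(np.ceil(k-1e-6))
            L=np.round(L/k,2); t=np.round(t/k,2)
            n=int(max(np.ceil(np.linalg.norm(L)*100/40),np.ceil(abs(t)*90/7.1)))+1
            print("x%d"%(n+(w[5] if k==1 else 0)),[*(L+0.).tolist(),0,0,float(t)+0.,w[4]])
            p=p.copy();p[:3]+=(L[0]*X+L[1]*Y)/10;p[2]-=L[2]/10;p[3]-=t*90
            if k==1: break
T=np.array([.4987,.069,.0349])
def pocket(k,T=T):
    y={1:.07,2:.026,3:-.018,4:-.062,5:-.106}[k];c,s=np.cos(T[2]),np.sin(T[2])
    return T[:2]+[c*.008-s*y,s*.008+c*y]
E
python3 - <<'E'
from plan import *
from est import D,C
for n,uv in dict(purple=(367,62),turq=(164,98)).items():
    a,u,v=C(*uv);print(n,ray(D[a],(u,v),.064))
for k in range(1,6):print(k,np.round(pocket(k),4))
plan([(.437,-.319,.20,92,.65,2)])
E
```

```text
purple [ 0.41014217 -0.09892228]
turq [ 0.34351159 -0.18934342]
1 [0.5043 0.1392]
2 [0.5058 0.0953]
3 [0.5073 0.0513]
4 [0.5089 0.0073]
5 [ 0.5104 -0.0367]
at [ 0.1934 -0.5939  0.2305 18.0393] tool z [-6.0e-04  1.4e-03 -1.0e+00]
x4 [0.79, -0.46, 0.08, 0, 0, -0.21, 0.65]
x4 [0.9, -0.18, 0.08, 0, 0, -0.2, 0.65]
x4 [0.92, 0.1, 0.07, 0, 0, -0.21, 0.65]
x6 [0.83, 0.39, 0.08, 0, 0, -0.2, 0.65]
```

apply_moves --targets '[0.79, -0.46, 0.08, 0, 0, -0.21, 0.65, 0.79, -0.46, 0.08, 0, 0, -0.21, 0.65, 0.79, -0.46, 0.08, 0, 0, -0.21, 0.65, 0.79, -0.46, 0.08, 0, 0, -0.21, 0.65]'

```text
time_s: 0.43
tcp_pos: [0.2578, -0.5227, 0.2228]
orientation: [0.947, 0.322, 0.001, -0.001]
ft_force: [-0.2, -0.1, 0.1]
width: 0.0554
finger_force: 0.0
```

apply_moves --targets '[0.9, -0.18, 0.08, 0, 0, -0.2, 0.65, 0.9, -0.18, 0.08, 0, 0, -0.2, 0.65, 0.9, -0.18, 0.08, 0, 0, -0.2, 0.65, 0.9, -0.18, 0.08, 0, 0, -0.2, 0.65]'

```text
time_s: 0.77
tcp_pos: [0.318, -0.4548, 0.2149]
orientation: [0.885, 0.465, 0.001, -0.001]
ft_force: [-0.0, -0.7, 0.0]
width: 0.0557
finger_force: 0.0
```

apply_moves --targets '[0.92, 0.1, 0.07, 0, 0, -0.21, 0.65, 0.92, 0.1, 0.07, 0, 0, -0.21, 0.65, 0.92, 0.1, 0.07, 0, 0, -0.21, 0.65, 0.92, 0.1, 0.07, 0, 0, -0.21, 0.65]'

```text
time_s: 1.1
tcp_pos: [0.3785, -0.3858, 0.208]
orientation: [0.797, 0.603, 0.001, -0.0]
ft_force: [-0.6, -0.1, -0.1]
width: 0.0552
finger_force: 0.0
```

apply_moves --targets '[0.83, 0.39, 0.08, 0, 0, -0.2, 0.65, 0.83, 0.39, 0.08, 0, 0, -0.2, 0.65, 0.83, 0.39, 0.08, 0, 0, -0.2, 0.65, 0.83, 0.39, 0.08, 0, 0, -0.2, 0.65, 0.83, 0.39, 0.08, 0, 0, -0.2, 0.65, 0.83, 0.39, 0.08, 0, 0, -0.2, 0.65]'

```text
time_s: 1.6
tcp_pos: [0.4357, -0.3214, 0.2001]
orientation: [0.698, 0.716, -0.001, -0.0]
ft_force: [-0.4, 0.3, 0.6]
width: 0.0558
finger_force: 0.0
```

```bash
python3 - <<'E'
from plan import *
print(np.round(pose()[0],4),bot.read_state()["width"],bot.read_state()["time_s"])
d=bot.snapshot("wrist");np.savez("pics/w1.npz",**d)
cv2.imwrite("pics/w1.png",d["color"]);print(np.round(-d["R"].T@d["t"],3),np.round(d["R"],2).tolist(),d["fx"])
for c in H:
    for a,ce,st in blobs(d,c,60): print(c,a,np.round(ce),np.round(ray(d,ce,H[c]-.001),4))
E
```

```text
[ 0.4357 -0.3214  0.2001 91.4812] 0.05583747018876846 1.6
[ 0.433 -0.252  0.343] [[1.0, 0.03, -0.0], [0.02, -0.96, 0.28], [0.01, -0.28, -0.96]] 317.5832321327093
white 1377 [377.  42.] [ 0.5305 -0.2026]
white 100 [  5. 331.] [ 0.1656 -0.4982]
white 552 [237. 336.] [ 0.4164 -0.4979]
white 68 [ 69. 350.] [ 0.2315 -0.5211]
white 248 [386. 365.] [ 0.5837 -0.5326]
white 936 [121. 370.] [ 0.2869 -0.5473]
```

View pics/w1.png

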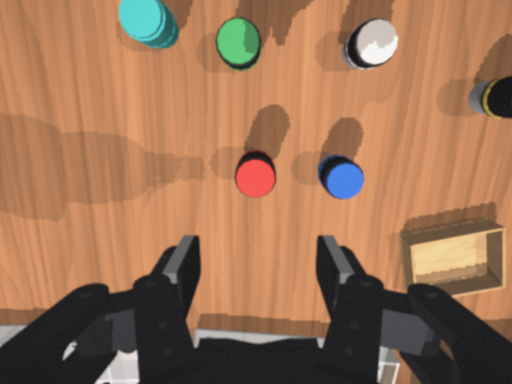

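Wrist view: red cap at (255,177), green (238,42), blue (344,180), white (376,42). Yellow is at the right edge.

```bash
cat >> h.py <<'E'
def caps(d,names=None,amin=300):
    h=cv2.cvtColor(np.asarray(d["color"]),cv2.COLOR_BGR2HSV).astype(int);a,s,v=h[...,0],h[...,1],h[...,2]
    M=dict(red=((a<6)|(a>172))&(s>140)&(v>140),yellow=(a>22)&(a<34)&(s>140)&(v>150),green=(a>50)&(a<78)&(s>110)&(v>90),
      blue=(a>105)&(a<125)&(s>140)&(v>130),white=(s<45)&(v>165))
    out={}
    for c in names or H:
        n,l,st,ce=cv2.connectedComponentsWithStats(M[c].astype(np.uint8))
        for i in range(1,n):
            if st[i][4]>=amin:
                (x,y),r=cv2.minEnclosingCircle(np.argwhere(l==i)[:,::-1].astype(np.float32))
                out.setdefault(c,[]).append((np.round((x,y)),round(r,1),np.round(ray(d,(x,y),H[c]),4)))
    return out
E
python3 - <<'E'
from plan import *
d=dict(np.load("pics/w1.npz"))
for k,v in caps(d).items():print(k,v)
E
```

```text
red [(array([255., 178.]), 19.5, array([ 0.4321, -0.3174]))]
green [(array([238.,  41.]), 22.7, array([ 0.4156, -0.2066]))]
blue [(array([344., 180.]), 18.7, array([ 0.514 , -0.3202]))]
white [(array([376.,  41.]), 22.8, array([ 0.5295, -0.2024])), (array([240., 336.]), 45.2, array([ 0.4198, -0.4978])), (array([116., 368.]), 25.7, array([ 0.2815, -0.5438]))]
```

```bash
python3 - <<'E'
from plan import *
plan([(.433,-.3175,.11,92,.65,0),(.433,-.3175,.022,92,.65,1),(.433,-.3175,.022,92,0,5),(.433,-.3175,.12,92,0,1)])
E
```

```text
at [ 0.4357 -0.3213  0.2001 91.4971] tool z [-8.e-04 -7.e-04 -1.e+00]
x4 [0.04, -0.03, 0.9, 0, 0, -0.01, 0.65]
x5 [0.0, 0.0, 0.88, 0, 0, 0.0, 0.65]
x6 [0.0, 0.0, 0.0, 0, 0, 0.0, 0]
x5 [0.0, 0.0, -0.98, 0, 0, 0.0, 0]
```

apply_moves --targets '[0.04, -0.03, 0.9, 0, 0, -0.01, 0.65, 0.04, -0.03, 0.9, 0, 0, -0.01, 0.65, 0.04, -0.03, 0.9, 0, 0, -0.01, 0.65, 0.04, -0.03, 0.9, 0, 0, -0.01, 0.65]'

```text
time_s: 1.98
tcp_pos: [0.4314, -0.3154, 0.1082]
orientation: [0.691, 0.723, -0.001, -0.003]
ft_force: [1.4, -0.8, 0.2]
width: 0.0555
finger_force: 0.0
```

apply_moves --targets '[0, 0, 0.88, 0, 0, 0, 0.65, 0, 0, 0.88, 0, 0, 0, 0.65, 0, 0, 0.88, 0, 0, 0, 0.65, 0, 0, 0.88, 0, 0, 0, 0.65, 0, 0, 0.88, 0, 0, 0, 0, 0, 0, 0.88, 0, 0, 0, 0, 0, 0, 0.88, 0, 0, 0, 0, 0, 0, 0.88, 0, 0, 0, 0, 0, 0, 0.88, 0, 0, 0, 0, 0, 0, 0.88, 0, 0, 0, 0]'

```text
time_s: 2.82
tcp_pos: [0.4358, -0.3167, 0.0254]
orientation: [0.69, 0.724, 0.0, 0.003]
ft_force: [-0.4, -0.4, 9.0]
width: 0.037
finger_force: 60.2
```

apply_moves --targets '[0, 0, -0.98, 0, 0, 0, 0, 0, 0, -0.98, 0, 0, 0, 0, 0, 0, -0.98, 0, 0, 0, 0, 0, 0, -0.98, 0, 0, 0, 0, 0, 0, -0.98, 0, 0, 0, 0]'

```text
time_s: 3.23
tcp_pos: [0.4347, -0.3161, 0.1226]
orientation: [0.69, 0.724, 0.0, 0.002]
ft_force: [-0.2, -0.5, -0.5]
width: 0.0369
finger_force: 60.5
```

```bash
python3 - <<'E'
from plan import *
p=pose()[0];print(np.round(p,4),bot.read_state()["width"])
d=bot.snapshot("wrist");np.savez("pics/w2.npz",**d);cv2.imwrite("pics/w2.png",d["color"])
h=p[2]-.022+.072
import h as hh; hh.H['red']=h
print(h,caps(d,['red']))
plan([(.5043,.02,.135,92,0,2)])
E
```

```text
[ 0.4347 -0.3161  0.1226 92.7094] 0.03688744233855191
0.17257997729117963 {'red': [(array([258., 308.]), 47.4, array([ 0.4338, -0.3139]))]}
at [ 0.4338 -0.3155  0.1211 92.7205] tool z [ 9.0e-04 -1.2e-03 -1.0e+00]
x4 [0.83, 0.22, -0.03, 0, 0, 0.0, 0]
x4 [0.83, 0.21, -0.04, 0, 0, 0.0, 0]
x4 [0.83, 0.22, -0.03, 0, 0, 0.0, 0]
x6 [0.83, 0.21, -0.04, 0, 0, 0.01, 0]
```

apply_moves --targets '[0.83, 0.22, -0.03, 0, 0, 0, 0, 0.83, 0.22, -0.03, 0, 0, 0, 0, 0.83, 0.22, -0.03, 0, 0, 0, 0, 0.83, 0.22, -0.03, 0, 0, 0, 0]'

```text
time_s: 3.62
tcp_pos: [0.4521, -0.2279, 0.1224]
orientation: [0.688, 0.726, 0.0, -0.001]
ft_force: [0.1, -0.9, -1.0]
width: 0.0367
finger_force: 60.5
```

apply_moves --targets '[0.83, 0.21, -0.04, 0, 0, 0, 0, 0.83, 0.21, -0.04, 0, 0, 0, 0, 0.83, 0.21, -0.04, 0, 0, 0, 0, 0.83, 0.21, -0.04, 0, 0, 0, 0]'

```text
time_s: 3.95
tcp_pos: [0.4691, -0.1453, 0.1267]
orientation: [0.688, 0.725, 0.0, -0.001]
ft_force: [0.4, -0.5, -0.9]
width: 0.0372
finger_force: 60.5
```

apply_moves --targets '[0.83, 0.22, -0.03, 0, 0, 0, 0, 0.83, 0.22, -0.03, 0, 0, 0, 0, 0.83, 0.22, -0.03, 0, 0, 0, 0, 0.83, 0.22, -0.03, 0, 0, 0, 0]'

```text
time_s: 4.28
tcp_pos: [0.4872, -0.0622, 0.1298]
orientation: [0.689, 0.725, -0.0, -0.0]
ft_force: [0.5, -1.2, -1.6]
width: 0.0367
finger_force: 60.5
```

apply_moves --targets '[0.83, 0.21, -0.04, 0, 0, 0.01, 0, 0.83, 0.21, -0.04, 0, 0, 0.01, 0, 0.83, 0.21, -0.04, 0, 0, 0.01, 0, 0.83, 0.21, -0.04, 0, 0, 0.01, 0, 0.83, 0.21, -0.04, 0, 0, 0.01, 0, 0.83, 0.21, -0.04, 0, 0, 0.01, 0]'

```text
time_s: 4.78
tcp_pos: [0.5036, 0.0178, 0.1336]
orientation: [0.697, 0.717, -0.001, -0.0]
ft_force: [-0.1, 0.2, -1.4]
width: 0.0364
finger_force: 60.5
```

```bash
python3 - <<'E'
from plan import *
p=pose()[0];print(np.round(p,4),bot.read_state()["width"])
d=bot.snapshot("wrist");np.savez("pics/w3.npz",**d);im=d["color"].copy()
for k in range(1,6):
    for T3 in (T,):
        c,s=np.cos(T3[2]),np.sin(T3[2]);q=pocket(k,T3)
        P=[np.r_[q+[c*a-s*b,s*a+c*b],.024] for a,b in((-.019,-.019),(.019,-.019),(.019,.019),(-.019,.019))]
        cv2.polylines(im,[np.int32(np.round(proj(d,P)))],True,(255,0,255),1)
cv2.imwrite("pics/w3.png",cv2.resize(im,(800,600)))
E
```

```text
[5.03600e-01 1.78000e-02 1.33600e-01 9.16674e+01] 0.03640923804850393
```

View pics/w3.png

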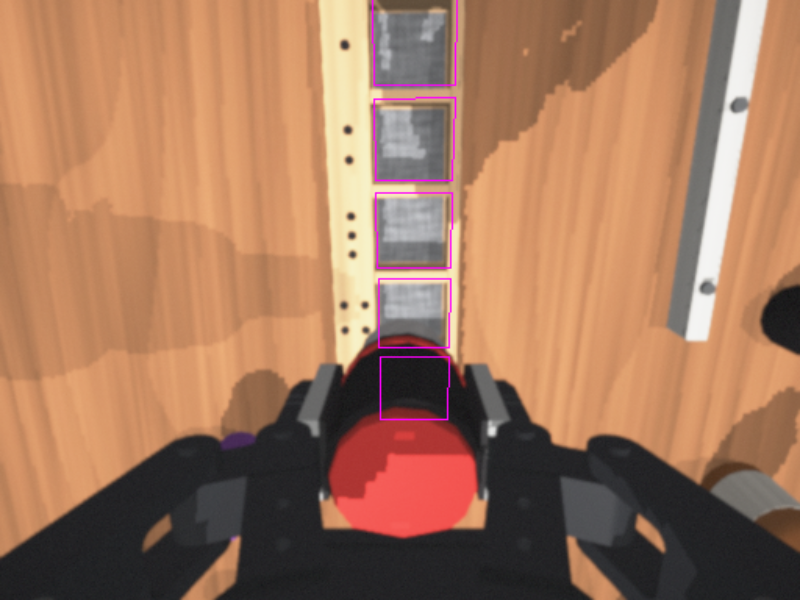

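```bash
python3 - <<'E'
from plan import *
print(np.round(pose()[0],4))
plan([(.504,.1395,.11,92,0,2),(.504,.1395,.06,92,0,3),(.504,.1395,.031,92,0,2),(.504,.1395,.031,92,.65,4),(.504,.1395,.12,92,.65,1)])
E
```

```text
[5.03700e-01 1.79000e-02 1.33800e-01 9.16577e+01]
at [5.03700e-01 1.79000e-02 1.33800e-01 9.16577e+01] tool z [-0.0011 -0.001  -1.    ]
x3 [0.61, 0.02, 0.12, 0, 0, 0.0, 0]
x5 [0.61, 0.02, 0.12, 0, 0, 0.0, 0]
x6 [0.0, 0.0, 0.5, 0, 0, 0.0, 0]
x4 [0.0, 0.0, 0.29, 0, 0, 0.0, 0]
x5 [0.0, 0.0, 0.0, 0, 0, 0.0, 0.65]
x5 [0.0, 0.0, -0.89, 0, 0, 0.0, 0.65]
```

apply_moves --targets '[0.61, 0.02, 0.12, 0, 0, 0, 0, 0.61, 0.02, 0.12, 0, 0, 0, 0, 0.61, 0.02, 0.12, 0, 0, 0, 0]'

```text
time_s: 5.08
tcp_pos: [0.5035, 0.0847, 0.1218]
orientation: [0.695, 0.719, 0.001, -0.001]
ft_force: [0.0, 0.3, -1.1]
width: 0.0368
finger_force: 60.5
```

apply_moves --targets '[0.61, 0.02, 0.12, 0, 0, 0, 0, 0.61, 0.02, 0.12, 0, 0, 0, 0, 0.61, 0.02, 0.12, 0, 0, 0, 0, 0.61, 0.02, 0.12, 0, 0, 0, 0, 0.61, 0.02, 0.62, 0, 0, 0, 0, 0.61, 0.02, 0.62, 0, 0, 0, 0, 0.61, 0.02, 0.62, 0, 0, 0, 0, 0.61, 0.02, 0.62, 0, 0, 0, 0, 0.61, 0.02, 0.62, 0, 0, 0, 0]'

```text
time_s: 5.83
tcp_pos: [0.5049, 0.142, 0.0615]
orientation: [0.696, 0.718, 0.0, 0.0]
ft_force: [0.4, 0.1, -0.4]
width: 0.0366
finger_force: 60.6
```

```bash
python3 - <<'E'
from plan import *
p=pose()[0]
plan([(.504,.1395,.031,92,0,2)])
d=bot.snapshot("scene");np.savez("pics/s1.npz",**d);e=bot.snapshot("side")
a=d["color"][165:230,215:305];b=e["color"][165:235,215:285]
im=np.zeros((520,800,3),np.uint8)
a=cv2.resize(a,None,fx=5,fy=5,interpolation=2);b=cv2.resize(b,None,fx=5,fy=5,interpolation=2)
im[:a.shape[0],:a.shape[1]]=a; im[:b.shape[0],450:800]=b
cv2.imwrite("pics/s1.png",im)
E
```

```text
at [5.04900e-01 1.42000e-01 6.15000e-02 9.17758e+01] tool z [ 1.2e-03  1.0e-04 -1.0e+00]
x4 [-0.02, -0.01, 0.3, 0, 0, 0.0, 0]
```

View pics/s1.png

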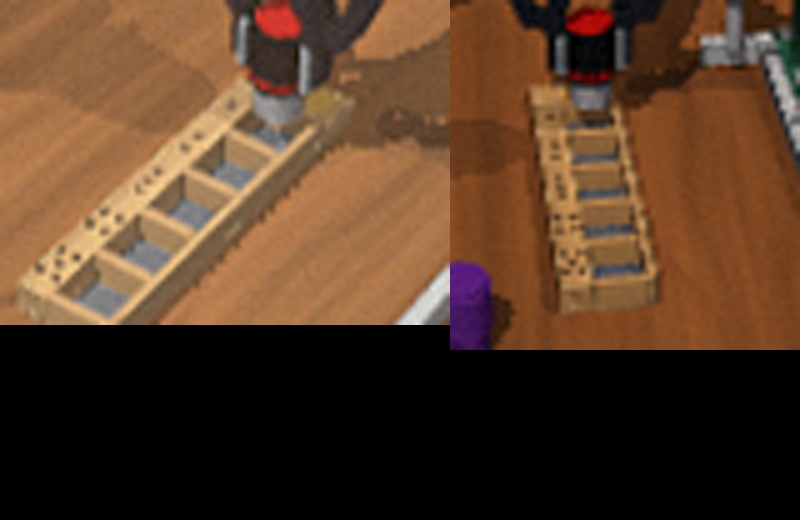

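The crops show the red eyepiece hanging over pocket 1, with its base at about (280,110) on the left, centred between the side walls. I'll insert it.

apply_moves --targets '[-0.02, -0.01, 0.3, 0, 0, 0, 0, -0.02, -0.01, 0.3, 0, 0, 0, 0, -0.02, -0.01, 0.3, 0, 0, 0, 0, -0.02, -0.01, 0.3, 0, 0, 0, 0]'

```text
time_s: 6.27
tcp_pos: [0.5053, 0.1402, 0.0323]
orientation: [0.696, 0.718, 0.002, 0.002]
ft_force: [-0.0, -0.2, -0.5]
width: 0.037
finger_force: 55.1
```

apply_moves --targets '[0, 0, 0, 0, 0, 0, 0.65, 0, 0, 0, 0, 0, 0, 0.65, 0, 0, 0, 0, 0, 0, 0.65, 0, 0, 0, 0, 0, 0, 0.65]'

```text
time_s: 6.6
tcp_pos: [0.5031, 0.1406, 0.0304]
orientation: [0.696, 0.718, 0.0, -0.0]
ft_force: [-0.5, -0.0, -0.0]
width: 0.0553
finger_force: 0.0
```

apply_moves --targets '[0, 0, -0.9, 0, 0, 0, 0.65, 0, 0, -0.9, 0, 0, 0, 0.65, 0, 0, -0.9, 0, 0, 0, 0.65, 0, 0, -0.9, 0, 0, 0, 0.65]'

```text
time_s: 6.93
tcp_pos: [0.5051, 0.1413, 0.1233]
orientation: [0.696, 0.718, 0.002, 0.002]
ft_force: [0.5, 0.4, -0.9]
width: 0.0559
finger_force: 0.0
```

```bash
cat > chk.py <<'E'
from plan import *
S={c:H[c] for c in H}
def chk():
    print(np.round(pose()[0],4),round(bot.read_state()["time_s"],1))
    for n in("scene","side"):
        d=bot.snapshot(n);np.savez(f"pics/{n}_l.npz",**d)
        for c,z in H.items():
            for zz,tag in((z,'bench'),(z+.004,'tray')):
                r=[v for v in caps(d,[c],20).get(c,[])]
                import h
                for uv,rad,_ in r:
                    p=ray(d,uv,zz-.002)
                    if (tag=='bench' and -.42<p[1]<-.07 and .38<p[0]<.75) or (tag=='tray' and abs(p[0]-.505)<.05 and -.07<p[1]<.18):
                        print(n,c,tag,np.round(p,4),rad)
if __name__=="__main__": chk()
E
python3 chk.py
```

```text
[ 0.5051  0.1413  0.1233 91.8312] 6.9
scene red tray [0.5045 0.1385] 5.5
scene yellow bench [ 0.6693 -0.2445] 6.8
scene green bench [ 0.4218 -0.21  ] 6.2
scene blue bench [ 0.521  -0.3254] 6.8
scene white bench [ 0.5337 -0.2043] 6.3
scene white bench [ 0.7078 -0.0908] 5.2
scene white bench [ 0.7317 -0.1468] 7.8
side red tray [0.5032 0.1418] 4.0
side yellow bench [ 0.6659 -0.2432] 5.2
side green bench [ 0.4157 -0.2042] 5.2
side blue bench [ 0.5158 -0.32  ] 5.6
side white bench [ 0.5324 -0.1995] 4.7
```

```bash
python3 - <<'E'
from plan import *
plan([(.665,-.2425,.17,92,.65,3)])
E
```

```text
at [ 0.5031  0.1402  0.1202 91.824 ] tool z [ 3.e-04 -3.e-04 -1.e+00]
x4 [-0.97, 0.37, -0.12, 0, 0, 0.0, 0.65]
x4 [-0.97, 0.38, -0.13, 0, 0, 0.0, 0.65]
x4 [-0.97, 0.37, -0.12, 0, 0, 0.0, 0.65]
x7 [-0.97, 0.38, -0.13, 0, 0, 0.0, 0.65]
```

apply_moves --targets '[-0.97, 0.37, -0.3, 0, 0, 0, 0.65, -0.97, 0.37, -0.3, 0, 0, 0, 0.65, -0.97, 0.37, -0.3, 0, 0, 0, 0.65, -0.97, 0.37, -0.3, 0, 0, 0, 0.65]'

```text
time_s: 7.37
tcp_pos: [0.545, 0.0381, 0.1496]
orientation: [0.698, 0.716, -0.001, 0.001]
ft_force: [0.4, 0.2, -0.8]
width: 0.0553
finger_force: 0.0
```

apply_moves --targets '[-0.97, 0.38, -0.1, 0, 0, 0, 0.65, -0.97, 0.38, -0.1, 0, 0, 0, 0.65, -0.97, 0.38, -0.1, 0, 0, 0, 0.65, -0.97, 0.38, -0.1, 0, 0, 0, 0.65]'

```text
time_s: 7.7
tcp_pos: [0.5849, -0.0573, 0.1584]
orientation: [0.698, 0.716, -0.002, 0.0]
ft_force: [-0.3, -1.0, 1.1]
width: 0.0553
finger_force: 0.0
```

apply_moves --targets '[-0.97, 0.37, -0.1, 0, 0, 0, 0.65, -0.97, 0.37, -0.1, 0, 0, 0, 0.65, -0.97, 0.37, -0.1, 0, 0, 0, 0.65, -0.97, 0.37, -0.1, 0, 0, 0, 0.65]'

```text
time_s: 8.03
tcp_pos: [0.6245, -0.1526, 0.1681]
orientation: [0.698, 0.716, -0.001, 0.0]
ft_force: [-0.9, -0.3, -0.2]
width: 0.0558
finger_force: 0.0
```

apply_moves --targets '[-0.97, 0.38, 0, 0, 0, 0, 0.65, -0.97, 0.38, 0, 0, 0, 0, 0.65, -0.97, 0.38, 0, 0, 0, 0, 0.65, -0.97, 0.38, 0, 0, 0, 0, 0.65, -0.97, 0.38, 0, 0, 0, 0, 0.65, -0.97, 0.38, 0, 0, 0, 0, 0.65, -0.97, 0.38, 0, 0, 0, 0, 0.65]'

```text
time_s: 8.62
tcp_pos: [0.6653, -0.2398, 0.1695]
orientation: [0.695, 0.719, 0.0, -0.001]
ft_force: [-0.0, 0.6, 0.6]
width: 0.0555
finger_force: 0.0
```

```bash
cat > pick.py <<'E'
import sys
from plan import *
c=sys.argv[1];k=list(H).index(c)+1
q0=pose()[0]
d=bot.snapshot("wrist");np.savez(f"pics/w_{c}.npz",**d)
r=caps(d,[c],150).get(c,[]);print(np.round(q0,4),r)
if r:
    t=min(r,key=lambda v:np.hypot(*(v[2]-q0[:2])))[2]
    print("target",t,"held offset assumed 0")
    plan([(*t,.11,92,.65,2),(*t,.022,92,.65,2)])
    print("-- to pocket",k,pocket(k)); q=pocket(k)
    plan([(*t,.14,92,0,1),(*(q+[0,.0]),.14,92,0,2)],start=(*t,.0254,92))
E
python3 pick.py yellow
```

```text
[ 0.6653 -0.2398  0.1695 91.9946] []
```

```bash
python3 - <<'E'
from plan import *
d=dict(np.load("pics/w_yellow.npz"))
uv=proj(d,[.665,-.2425,.068])[0];print(uv);im=d["color"];hs=cv2.cvtColor(im,cv2.COLOR_BGR2HSV)
x,y=np.int32(uv);print(hs[max(0,y-12):y+13:6,max(0,x-18):x+19:6].reshape(-1,3).tolist())
cv2.imwrite("pics/wy.png",im)
E
```

```text
[258.40863068 194.54245553]
[[23, 40, 57], [29, 116, 247], [29, 115, 247], [29, 115, 247], [29, 115, 247], [29, 117, 247], [24, 142, 163], [27, 133, 243], [29, 115, 247], [29, 115, 247], [29, 115, 247], [29, 115, 247], [29, 116, 247], [29, 115, 246], [28, 125, 246], [29, 115, 247], [29, 115, 247], [29, 115, 247], [29, 115, 247], [29, 116, 247], [29, 116, 247], [26, 133, 243], [29, 114, 247], [29, 114, 247], [29, 115, 247], [29, 115, 247], [29, 115, 247], [29, 115, 247], [13, 130, 180], [30, 113, 246], [29, 113, 247], [29, 114, 247], [29, 115, 247], [29, 114, 247], [22, 132, 189]]
```

View pics/wy.png

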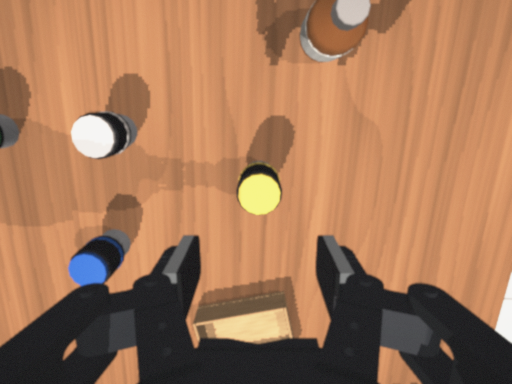

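The wrist view shows yellow at (259,190) almost exactly where predicted. Its colour is paler here, so I'll loosen the mask.

```bash
sed -i 's/yellow=(a>22)&(a<34)&(s>140)&(v>150),green/yellow=(a>26)\&(a<34)\&(s>90)\&(v>150),green/' h.py; python3 pick.py yellow
```

```text
[ 0.6654 -0.2401  0.1699 91.9858] [(array([259., 194.]), 20.4, array([ 0.6655, -0.2425]))]
target [ 0.6655 -0.2425] held offset assumed 0
at [ 0.6655 -0.2405  0.1702 91.9681] tool z [-3.e-04  6.e-04 -1.e+00]
x5 [-0.02, 0.0, 0.6, 0, 0, 0.0, 0.65]
x6 [0.0, 0.0, 0.88, 0, 0, 0.0, 0.65]
-- to pocket 2 [0.50578791 0.09526331]
at [ 6.655e-01 -2.425e-01  2.540e-02  9.200e+01] tool z [-3.e-04  6.e-04 -1.e+00]
x3 [0.0, 0.0, -0.57, 0, 0, 0.0, 0]
x4 [0.0, 0.0, -0.58, 0, 0, 0.0, 0]
x4 [0.86, -0.37, 0.0, 0, 0, 0.0, 0]
x4 [0.86, -0.37, 0.0, 0, 0, 0.0, 0]
x4 [0.86, -0.37, 0.0, 0, 0, 0.0, 0]
x6 [0.85, -0.37, 0.0, 0, 0, 0.0, 0]
```

apply_moves --targets '[-0.02, 0, 0.6, 0, 0, 0, 0.65, -0.02, 0, 0.6, 0, 0, 0, 0.65, -0.02, 0, 0.6, 0, 0, 0, 0.65, -0.02, 0, 0.6, 0, 0, 0, 0.65, -0.02, 0, 0.6, 0, 0, 0, 0.65]'

```text
time_s: 9.13
tcp_pos: [0.6666, -0.2441, 0.1121]
orientation: [0.695, 0.719, 0.001, 0.001]
ft_force: [-0.3, -0.6, 0.4]
width: 0.0554
finger_force: 0.0
```

apply_moves --targets '[0, 0, 0.88, 0, 0, 0, 0.65, 0, 0, 0.88, 0, 0, 0, 0.65, 0, 0, 0.88, 0, 0, 0, 0.65, 0, 0, 0.88, 0, 0, 0, 0.65, 0, 0, 0.88, 0, 0, 0, 0, 0, 0, 0.88, 0, 0, 0, 0, 0, 0, 0.88, 0, 0, 0, 0, 0, 0, 0.88, 0, 0, 0, 0, 0, 0, 0.88, 0, 0, 0, 0, 0, 0, 0.88, 0, 0, 0, 0]'

```text
time_s: 9.97
tcp_pos: [0.6678, -0.245, 0.0259]
orientation: [0.696, 0.718, 0.001, 0.002]
ft_force: [-0.3, -0.8, 7.7]
width: 0.0369
finger_force: 60.1
```

apply_moves --targets '[0, 0, -1, 0, 0, 0, 0, 0, 0, -1, 0, 0, 0, 0, 0, 0, -1, 0, 0, 0, 0, 0, 0, -1, 0, 0, 0, 0]'

```text
time_s: 10.3
tcp_pos: [0.6693, -0.2453, 0.1302]
orientation: [0.696, 0.718, 0.002, 0.005]
ft_force: [0.2, 0.3, -1.3]
width: 0.0369
finger_force: 60.4
```

apply_moves --targets '[0.86, -0.37, -0.15, 0, 0, 0, 0, 0.86, -0.37, -0.15, 0, 0, 0, 0, 0.86, -0.37, -0.15, 0, 0, 0, 0, 0.86, -0.37, -0.15, 0, 0, 0, 0]'

```text
time_s: 10.63
tcp_pos: [0.6253, -0.1544, 0.139]
orientation: [0.693, 0.72, 0.001, -0.0]
ft_force: [1.4, -0.0, -1.3]
width: 0.0367
finger_force: 60.7
```

apply_moves --targets '[0.86, -0.37, 0, 0, 0, 0, 0, 0.86, -0.37, 0, 0, 0, 0, 0, 0.86, -0.37, 0, 0, 0, 0, 0, 0.86, -0.37, 0, 0, 0, 0, 0]'

```text
time_s: 10.97
tcp_pos: [0.5851, -0.0707, 0.1379]
orientation: [0.694, 0.72, 0.0, -0.0]
ft_force: [0.1, -0.0, -0.8]
width: 0.0364
finger_force: 60.8
```

apply_moves --targets '[0.86, -0.37, 0, 0, 0, 0, 0, 0.86, -0.37, 0, 0, 0, 0, 0, 0.86, -0.37, 0, 0, 0, 0, 0, 0.86, -0.37, 0, 0, 0, 0, 0]'

```text
time_s: 11.3
tcp_pos: [0.5456, 0.0131, 0.1378]
orientation: [0.694, 0.72, 0.0, -0.0]
ft_force: [0.2, 0.1, -1.4]
width: 0.0371
finger_force: 60.8
```

apply_moves --targets '[0.85, -0.37, 0, 0, 0, 0, 0, 0.85, -0.37, 0, 0, 0, 0, 0, 0.85, -0.37, 0, 0, 0, 0, 0, 0.85, -0.37, 0, 0, 0, 0, 0, 0.85, -0.37, 0, 0, 0, 0, 0, 0.85, -0.37, 0, 0, 0, 0, 0, 0.85, -0.37, 0, 0, 0, 0, 0]'

```text
time_s: 11.88
tcp_pos: [0.5076, 0.0917, 0.1372]
orientation: [0.697, 0.717, -0.0, 0.0]
ft_force: [0.3, -0.4, -0.0]
width: 0.0372
finger_force: 60.8
```

```bash
cat > place.py <<'E'
import sys
from plan import *
import h as hh
c=sys.argv[1];k=list(H).index(c)+1;gz=float(sys.argv[2]) # tcp z at grasp
q0=pose()[0];d=bot.snapshot("wrist")
hh.H[c]=q0[2]-gz+H[c]
r=caps(d,[c],150).get(c,[]);print(np.round(q0,4),r, "offset",np.round(r[0][2]-q0[:2],4) if r else None)
q=pocket(k);print("pocket",q)
plan([(*q,.06,92,0,3),(*q,gz+.006,92,0,3),(*q,gz+.006,92,.65,3),(*q,.12,92,.65,1)])
E
python3 place.py yellow .0255
```

```text
[ 0.5076  0.0917  0.1372 91.6835] [(array([260., 299.]), 42.6, array([0.5078, 0.0921]))] offset [0.0002 0.0004]
pocket [0.50578791 0.09526331]
at [ 0.5074  0.0919  0.1371 91.6904] tool z [-0.e+00 -4.e-04 -1.e+00]
x6 [0.03, -0.02, 0.77, 0, 0, 0.0, 0]
x5 [0.0, 0.0, 0.29, 0, 0, 0.0, 0]
x4 [0.0, 0.0, 0.0, 0, 0, 0.0, 0.65]
x5 [0.0, 0.0, -0.89, 0, 0, 0.0, 0.65]
```

apply_moves --targets '[0.03, -0.02, 0.77, 0, 0, 0, 0, 0.03, -0.02, 0.77, 0, 0, 0, 0, 0.03, -0.02, 0.77, 0, 0, 0, 0, 0.03, -0.02, 0.77, 0, 0, 0, 0, 0.03, -0.02, 0.77, 0, 0, 0, 0, 0.03, -0.02, 0.77, 0, 0, 0, 0]'

```text
time_s: 12.43
tcp_pos: [0.5062, 0.0966, 0.0623]
orientation: [0.696, 0.718, 0.001, 0.001]
ft_force: [0.3, -0.4, -1.0]
width: 0.0368
finger_force: 60.6
```

apply_moves --targets '[0, 0, 0.15, 0, 0, 0, 0, 0, 0, 0.15, 0, 0, 0, 0, 0, 0, 0.29, 0, 0, 0, 0, 0, 0, 0.29, 0, 0, 0, 0, 0, 0, 0.29, 0, 0, 0, 0, 0, 0, 0.29, 0, 0, 0, 0]'

```text
time_s: 12.93
tcp_pos: [0.5078, 0.0935, 0.0352]
orientation: [0.697, 0.717, 0.001, 0.003]
ft_force: [-1.6, -10.4, 18.7]
width: 0.0366
finger_force: 64.6
```

```bash
python3 chk.py | grep -E "yellow|red|\["
```

```text
[5.07800e-01 9.35000e-02 3.52000e-02 9.16568e+01] 12.9
scene green bench [ 0.4218 -0.21  ] 6.2
scene blue bench [ 0.5228 -0.3239] 7.0
scene white bench [ 0.5337 -0.2043] 6.3
scene white bench [ 0.7078 -0.0908] 5.2
scene white bench [ 0.7317 -0.1468] 7.8
side green bench [ 0.4157 -0.2042] 5.2
side blue bench [ 0.5158 -0.32  ] 5.6
side white bench [ 0.5324 -0.1995] 4.7
```

```bash
cat > view2.py <<'E'
import sys
from h import *
def v(o,x1=215,y1=150,x2=215,y2=155):
    d=dict(np.load("pics/scene_l.npz"))["color"];e=dict(np.load("pics/side_l.npz"))["color"]
    f=lambda i,x,y:cv2.resize(i[y:y+110,x:x+80],None,fx=5,fy=5,interpolation=2)
    cv2.imwrite(o,np.hstack([f(d,x1,y1),f(e,x2,y2)]))
v(sys.argv[1])
E
python3 view2.py pics/v1.png
```

```text
(no output)
```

View pics/v1.png

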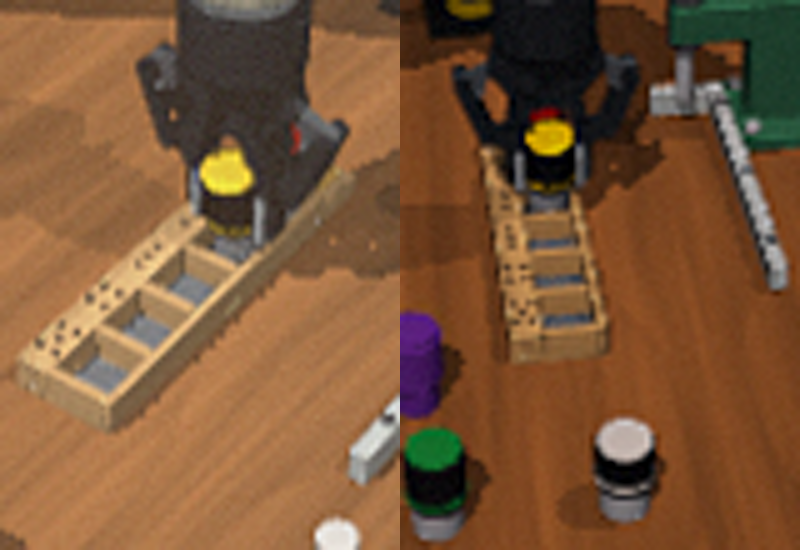

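apply_moves --targets '[0, 0, -0.1, 0, 0, 0, 0, -0.03, 0, -0.1, 0, 0, 0, 0, -0.03, 0, -0.1, 0, 0, 0, 0, -0.03, 0, -0.1, 0, 0, 0, 0]'

```text
time_s: 13.37
tcp_pos: [0.5051, 0.0935, 0.0419]
orientation: [0.696, 0.718, 0.001, 0.0]
ft_force: [0.2, 0.3, -1.0]
width: 0.0365
finger_force: 62.5
```

apply_moves --targets '[0, 0, 0.05, 0, 0, 0, 0, 0, 0, 0.05, 0, 0, 0, 0, 0, 0, 0.1, 0, 0, 0, 0, 0, 0, 0.1, 0, 0, 0, 0, 0, 0, 0.1, 0, 0, 0, 0]'

```text
time_s: 13.78
tcp_pos: [0.5056, 0.0924, 0.0324]
orientation: [0.696, 0.718, -0.0, 0.001]
ft_force: [-2.2, -6.0, 19.5]
width: 0.0371
finger_force: 64.5
```

apply_moves --targets '[0, 0, 0, 0, 0, 0, 0.6, 0, 0, 0, 0, 0, 0, 0.6, 0, 0, 0, 0, 0, 0, 0.6, 0, 0, 0, 0, 0, 0, 0.6]'

```text
time_s: 14.12
tcp_pos: [0.5042, 0.0937, 0.0308]
orientation: [0.696, 0.719, -0.0, -0.0]
ft_force: [0.1, -0.1, -1.1]
width: 0.0515
finger_force: 0.0
```

apply_moves --targets '[0, 0, -1, 0, 0, 0, 0.6, 0, 0, -1, 0, 0, 0, 0.6, 0, 0, -1, 0, 0, 0, 0.6, 0, 0, -1, 0, 0, 0, 0.6]'

```text
time_s: 14.45
tcp_pos: [0.5071, 0.0945, 0.1353]
orientation: [0.696, 0.718, 0.003, 0.002]
ft_force: [1.1, -0.2, -1.3]
width: 0.0513
finger_force: 0.0
```

```bash
python3 chk.py; python3 view2.py pics/v2.png;  python3 - <<'E'
from plan import *
plan([(.415,-.2065,.17,92,.65,3)])
E
```

```text
[ 0.5071  0.0945  0.1353 91.8515] 14.4
scene red tray [0.5073 0.1346] 4.9
scene yellow tray [0.5105 0.0606] 5.5
scene green bench [ 0.4218 -0.21  ] 6.2
scene blue bench [ 0.521  -0.3254] 6.8
scene white bench [ 0.5337 -0.2043] 6.3
scene white bench [ 0.7078 -0.0908] 5.2
scene white bench [ 0.7317 -0.1468] 7.8
side red tray [0.5107 0.141 ] 2.9
side yellow tray [0.505  0.0675] 4.5
side green bench [ 0.4157 -0.2042] 5.2
side blue bench [ 0.5131 -0.3197] 5.6
side white bench [ 0.5324 -0.1995] 4.7
at [ 0.5049  0.0934  0.1316 91.8295] tool z [ 1.1e-03 -1.0e-04 -1.0e+00]
x4 [-0.99, -0.33, -0.13, 0, 0, 0.0, 0.65]
x4 [-0.99, -0.33, -0.13, 0, 0, 0.0, 0.65]
x7 [-0.99, -0.33, -0.12, 0, 0, 0.0, 0.65]
```

View pics/v2.png

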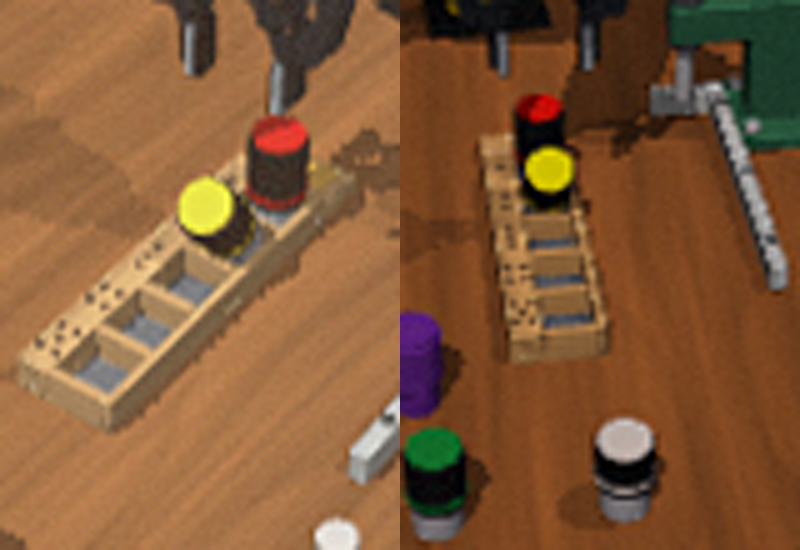

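Yellow did not seat. It leans toward -y in pocket 2, with its cap at (207,207) left and (550,170) right, while red stands upright. I'll triangulate its cap to get the lean.

```bash
cat > tri.py <<'E'
from plan import *
def tri(c,reg):
    A=[];b=[]
    for n in("scene","side"):
        d=dict(np.load(f"pics/{n}_l.npz"))
        r=[v for v in caps(d,[c],15)[c]];pc=proj(d,reg)[0]
        uv=min(r,key=lambda v:np.hypot(*(v[0]-pc)))
        m=mask(d,c)
        # subpixel centroid of pixels round it
        h=cv2.cvtColor(d["color"],cv2.COLOR_BGR2HSV)
        o=-d["R"].T@d["t"];u=uv[0];v=d["R"].T@np.array([(u[0]-d["cx"])/d["fx"],(u[1]-d["cy"])/d["fy"],1]);v/=np.linalg.norm(v)
        P=np.eye(3)-np.outer(v,v);A.append(P);b.append(P@o);print(n,uv[:2])
    X=np.linalg.lstsq(np.vstack(A),np.hstack(b),rcond=None);return X[0]
if __name__=="__main__":
    print("red",tri("red",[.504,.139,.076]));print("white",tri("white",[.531,-.202,.056]));print("yellow",tri("yellow",[.507,.07,.065]))
E
python3 tri.py
```

```text
scene (array([270., 177.]), 4.9)
side (array([244., 176.]), 2.9)
red [0.51039352 0.12991122 0.0799649 ]
scene (array([200., 253.]), 6.3)
side (array([260., 242.]), 4.7)
white [ 0.53287639 -0.20302967  0.05506494]
scene (array([256., 191.]), 5.5)
side (array([244., 188.]), 4.5)
yellow [0.50608797 0.06685686 0.06719309]
```

apply_moves --targets '[-0.34, 0.01, 0.2, 0, 0.15, 0, 0.7, -0.34, 0.01, 0.2, 0, 0.15, 0, 0.7, -0.34, 0.01, 0.2, 0, 0.3, 0, 0.7, -0.34, 0.01, 0.2, 0, 0.3, 0, 0.7, -0.34, 0.01, 0.2, 0, 0.3, 0, 0.7, -0.34, 0.01, 0.2, 0, 0.3, 0, 0.7]'

```text
time_s: 15.05
tcp_pos: [0.5057, 0.0562, 0.1086]
orientation: [0.679, 0.695, 0.162, -0.17]
ft_force: [-0.3, 0.7, -0.0]
width: 0.0599
finger_force: 0.0
```

```bash
python3 - <<'E'
from plan import *
p,M=pose();print(np.round(p,4),np.round(M[:,2],3))
d=bot.snapshot("wrist");np.savez("pics/wt.npz",**d)
r=caps(d,['yellow'],100)['yellow']
for uv,rad,_ in r: print(uv,rad,[np.round(ray(d,uv,z),4) for z in(.062,.067,.072)])
o=-d["R"].T@d["t"];print(o)
E
```

```text
[5.05700e-01 5.62000e-02 1.08600e-01 9.12532e+01] [-0.016  0.455 -0.89 ]
[259. 239.] 26.9 [array([0.5053, 0.0625]), array([0.5053, 0.0623]), array([0.5054, 0.0621])]
[0.50591667 0.05334823 0.26740093]
```

apply_moves --targets '[-0.11, 0, 0.2, 0, 0.03, 0, 0.7, -0.11, 0, 0.2, 0, 0.03, 0, 0.7, -0.11, 0, 0.5, 0, 0.03, 0, 0.7, -0.11, 0, 0.79, 0, 0.03, 0, 0.7, -0.11, 0, 0.79, 0, 0.03, 0, 0.7, -0.11, 0, 0.79, 0, 0.03, 0, 0.7, -0.11, 0, 0.79, 0, 0.03, 0, 0.7]'

```text
time_s: 15.68
tcp_pos: [0.5062, 0.0867, 0.0371]
orientation: [0.671, 0.696, 0.178, -0.184]
ft_force: [-0.3, -0.1, 0.3]
width: 0.0597
finger_force: 0.0
```

apply_moves --targets '[0, 0, 0, 0, 0, 0, 0, 0, 0, 0, 0, 0, 0, 0, 0, 0, 0, 0, 0, 0, 0, 0, 0, 0, 0, 0, 0, 0, 0, 0, 0, 0, 0, 0, 0]'

```text
time_s: 16.1
tcp_pos: [0.5072, 0.085, 0.037]
orientation: [0.673, 0.694, 0.179, -0.183]
ft_force: [0.4, -1.6, 7.3]
width: 0.0365
finger_force: 59.8
```

apply_moves --targets '[0, 0, -0.6, 0, 0, 0, 0, 0, 0, -0.6, 0, 0, 0, 0, 0, 0, -0.6, 0, 0, 0, 0, 0, 0, -0.6, 0, 0, 0, 0]'

```text
time_s: 16.43
tcp_pos: [0.5074, 0.0547, 0.0885]
orientation: [0.673, 0.694, 0.179, -0.183]
ft_force: [0.3, 1.3, -1.2]
width: 0.0368
finger_force: 60.3
```

apply_moves --targets '[0, 0, -0.4, 0, -0.16, 0, 0, 0, 0, -0.4, 0, -0.16, 0, 0, 0, 0, -0.4, 0, -0.33, 0, 0, 0, 0, -0.4, 0, -0.33, 0, 0, 0, 0, -0.4, 0, -0.33, 0, 0, 0, 0, -0.4, 0, -0.33, 0, 0, 0, 0, -0.4, 0, -0.33, 0, 0]'

```text
time_s: 17.02
tcp_pos: [0.5064, 0.0369, 0.1217]
orientation: [0.695, 0.719, -0.0, -0.001]
ft_force: [0.2, -0.7, -0.0]
width: 0.037
finger_force: 60.5
```

```bash
cat > held.py <<'E'
from plan import *
import sys
c=sys.argv[1]
p,M=pose();print(np.round(p,4),"toolz",np.round(M[:,2],3))
for n in("scene","side"):np.savez(f"pics/{n}_l.npz",**bot.snapshot(n))
d=bot.snapshot("wrist");np.savez("pics/wh.npz",**d);im=d["color"]
r=caps(d,[c],100).get(c,[])
for uv,rad,_ in r: print(uv,rad,[np.round(ray(d,uv,p[2]+z)-p[:2],4) for z in(.040,.044,.048)])
from tri import tri
X=tri(c,[*p[:2],p[2]+.043]);print("tri",X,X-p[:3])
cv2.imwrite("pics/hv.png",np.hstack([cv2.resize(im,(440,330)),np.zeros((330,10,3),np.uint8)]))
f=lambda n:(lambda q:(lambda i:cv2.resize(i,None,fx=5.5,fy=5.5,interpolation=2))(dict(np.load(f"pics/{n}_l.npz"))["color"][int(q[1])-40:int(q[1])+40,int(q[0])-35:int(q[0])+35]))(proj(dict(np.load(f"pics/{n}_l.npz")),p[:3])[0])
cv2.imwrite("pics/hv2.png",np.hstack([f("scene"),f("side")]))
E
python3 held.py yellow
```

```text
[5.06400e-01 3.69000e-02 1.21700e-01 9.19954e+01] toolz [-0.002  0.002 -1.   ]
[260. 306.] 42.2 [array([ 0.0007, -0.0069]), array([ 0.0006, -0.004 ]), array([ 0.0005, -0.0011])]
scene (array([308., 132.]), 4.7)Traceback (most recent call last):
  File "held.py", line 10, in <module>
    X=tri(c,[*p[:2],p[2]+.043]);print("tri",X,X-p[:3])
  File "tri.py", line 6, in tri
    r=[v for v in caps(d,[c],15)[c]];pc=proj(d,reg)[0]
                  ~~~~~~~~~~~~~~^^^
KeyError: 'yellow'
```

```bash
sed -i '/tri/d' held.py; python3 held.py yellow
```

```text
[5.0710e-01 3.4000e-02 1.2190e-01 9.1631e+01] toolz [-0.002  0.001 -1.   ]
[259. 304.] 42.5 [array([ 0.0001, -0.0037]), array([ 0.    , -0.0009]), array([-0.0001,  0.002 ])]
```

View pics/hv2.png

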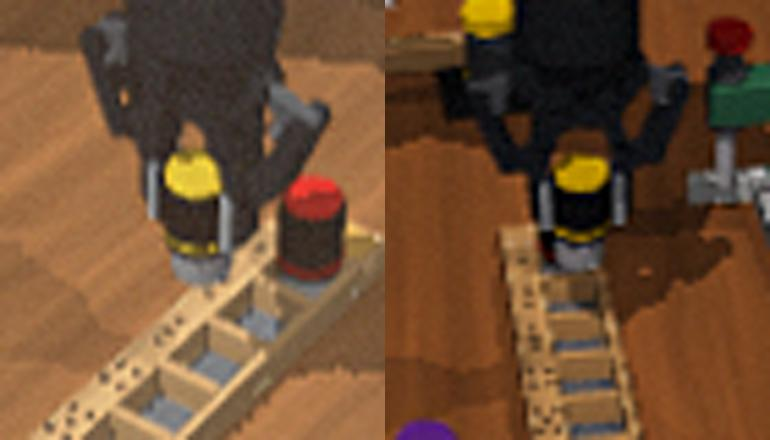

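apply_moves --targets '[0.3, -0.01, 0, 0, -0.07, 0, 0, 0.6, -0.01, 0, 0, -0.07, 0, 0, 0.6, -0.01, 0, 0, -0.07, 0, 0, 0.6, -0.01, 0, 0, -0.07, 0, 0, 0.6, -0.01, 0, 0, -0.07, 0, 0, 0.6, -0.01, 0, 0, -0.07, 0, 0, 0.6, -0.01, 0, 0, -0.07, 0, 0, 0.6, -0.01, 0, 0, -0.07, 0, 0, 0.6, -0.01, 0, 0, -0.07, 0, 0]'

```text
time_s: 18.07
tcp_pos: [0.5047, 0.0951, 0.1228]
orientation: [0.695, 0.717, -0.038, 0.04]
ft_force: [-0.2, -0.6, -0.8]
width: 0.0368
finger_force: 60.5
```

```bash
python3 held.py yellow; python3 - <<'E'
from plan import *
# axis from chrome barrel+cap in scene: compare image slope with a vertical rendered at same place
p,M=pose()
d=dict(np.load("pics/scene_l.npz"));im=d["color"];hs=cv2.cvtColor(im,cv2.COLOR_BGR2HSV)
for n in("scene","side"):
    d=dict(np.load(f"pics/{n}_l.npz"));h=cv2.cvtColor(d["color"],cv2.COLOR_BGR2HSV).astype(int)
    m=((h[...,0]>20)&(h[...,0]<36)&(h[...,1]>150)&(h[...,2]>60)).astype(np.uint8)
    q=proj(d,[p[:3]+[0,0,.04],p[:3],p[:3]-[0,0,.03]]);print(n,"expected cap,tcp,base",np.round(q,1).tolist())
    k,l,st,ce=cv2.connectedComponentsWithStats(m)
    for i in range(1,k):
        if st[i][4]>3 and np.hypot(*(ce[i]-q[0]))<25: print("  yellow",st[i].tolist(),np.round(ce[i],1))
E
```

```text
[ 0.5047  0.0951  0.1228 91.7502] toolz [ 0.003 -0.11  -0.994]
[259. 304.] 43.4 [array([-0.0004,  0.0013]), array([-0.0005,  0.0048]), array([-0.0007,  0.0084])]
scene expected cap,tcp,base [[262.7, 159.0], [262.2, 170.2], [261.8, 178.2]]
  yellow [257, 157, 11, 8, 76] [262.5 160.4]
  yellow [257, 172, 9, 4, 20] [261.  173.8]
side expected cap,tcp,base [[242.8, 161.8], [243.0, 171.4], [243.2, 178.5]]
  yellow [225, 155, 2, 3, 6] [225.5 156. ]
  yellow [231, 154, 3, 3, 8] [232.1 155.1]
  yellow [238, 159, 10, 6, 46] [242.7 161.8]
  yellow [239, 172, 9, 3, 13] [243. 173.]
```

apply_moves --targets '[0.05, 0.0, 0.3, 0, 0, 0, 0, 0.05, 0, 0.57, 0, 0, 0, 0, 0.05, 0, 0.57, 0, 0, 0, 0, 0.05, 0, 0.57, 0, 0, 0, 0, 0.05, 0, 0.57, 0, 0, 0, 0, 0.05, 0, 0.57, 0, 0, 0, 0, 0.05, 0, 0.57, 0, 0, 0, 0, 0.05, 0, 0.57, 0, 0, 0, 0]'

```text
time_s: 18.88
tcp_pos: [0.5053, 0.0949, 0.0667]
orientation: [0.695, 0.717, -0.037, 0.04]
ft_force: [-0.1, 0.0, -2.1]
width: 0.0367
finger_force: 60.5
```

apply_moves --targets '[0.01, 0, 0.08, 0, 0, 0, 0, 0.01, 0, 0.08, 0, 0, 0, 0, 0.02, 0, 0.16, 0, 0, 0, 0, 0.02, 0, 0.16, 0, 0, 0, 0, 0.02, 0, 0.16, 0, 0, 0, 0]'

```text
time_s: 19.3
tcp_pos: [0.5041, 0.0949, 0.0487]
orientation: [0.695, 0.717, -0.039, 0.039]
ft_force: [-0.4, -0.1, -1.0]
width: 0.0365
finger_force: 60.5
```

apply_moves --targets '[0.01, 0, 0.1, 0, 0, 0, 0, 0.01, 0, 0.1, 0, 0, 0, 0, 0.01, 0, 0.1, 0, 0, 0, 0]'

```text
time_s: 19.55
tcp_pos: [0.5041, 0.0947, 0.0387]
orientation: [0.695, 0.717, -0.039, 0.039]
ft_force: [-0.1, -0.7, -0.8]
width: 0.0366
finger_force: 60.5
```

apply_moves --targets '[0, 0, 0.03, 0, 0, 0, 0, 0, 0, 0.03, 0, 0, 0, 0, 0, 0, 0.03, 0, 0, 0, 0]'

```text
time_s: 19.8
tcp_pos: [0.5046, 0.0945, 0.0363]
orientation: [0.695, 0.717, -0.038, 0.039]
ft_force: [0.1, -0.7, -0.6]
width: 0.0372
finger_force: 60.5
```

apply_moves --targets '[0, 0, 0.03, 0, 0, 0, 0, 0, 0, 0.03, 0, 0, 0, 0, 0, 0, 0.03, 0, 0, 0, 0]'

```text
time_s: 20.05
tcp_pos: [0.5046, 0.0941, 0.0333]
orientation: [0.695, 0.717, -0.038, 0.039]
ft_force: [-0.2, 0.2, -2.1]
width: 0.0369
finger_force: 60.5
```

apply_moves --targets '[0, 0, 0.03, 0, 0, 0, 0, 0, 0, 0.03, 0, 0, 0, 0, 0, 0, 0.03, 0, 0, 0, 0]'

```text
time_s: 20.3
tcp_pos: [0.505, 0.094, 0.0315]
orientation: [0.695, 0.717, -0.038, 0.04]
ft_force: [-3.0, -1.1, 11.7]
width: 0.0372
finger_force: 62.1
```

apply_moves --targets '[0, 0, 0, 0, 0, 0, 0.3, 0, 0, 0, 0, 0, 0, 0.6, 0, 0, 0, 0, 0, 0, 0.6, 0, 0, 0, 0, 0, 0, 0.6, 0, 0, 0, 0, 0, 0, 0.6]'

```text
time_s: 20.72
tcp_pos: [0.5046, 0.0938, 0.0303]
orientation: [0.695, 0.717, -0.038, 0.039]
ft_force: [-0.2, -1.0, 0.0]
width: 0.0511
finger_force: 0.0
```

apply_moves --targets '[0, 0, -0.3, 0, 0, 0, 0.6, 0, 0, -0.6, 0, 0, 0, 0.6, 0, 0, -1, 0, 0.07, 0, 0.6, 0, 0, -1, 0, 0.07, 0, 0.6, 0, 0, -1, 0, 0.07, 0, 0.6, 0, 0, -1, 0, 0.07, 0, 0.6, 0, 0, -1, 0, 0.07, 0, 0.6]'

```text
time_s: 21.3
tcp_pos: [0.5034, 0.105, 0.1287]
orientation: [0.695, 0.719, -0.001, -0.0]
ft_force: [-0.3, -0.4, -0.5]
width: 0.051
finger_force: 0.0
```

```bash
python3 chk.py; python3 - <<'E'
from tri import *
print("yellow",tri("yellow",[.507,.095,.072]))
plan([(.415,-.2065,.17,92,.65,5)])
E
```

```text
[ 0.5034  0.105   0.1287 91.8838] 21.3
scene red tray [0.5045 0.1385] 5.5
scene yellow tray [0.5053 0.097 ] 4.5
scene green bench [ 0.4218 -0.21  ] 6.2
scene blue bench [ 0.521  -0.3254] 6.8
scene white bench [ 0.5337 -0.2043] 6.3
scene white bench [ 0.7078 -0.0908] 5.2
scene white bench [ 0.7317 -0.1468] 7.8
side red tray [0.507  0.1414] 3.4
side green bench [ 0.4157 -0.2042] 5.2
side blue bench [ 0.5158 -0.32  ] 5.6
side white bench [ 0.5324 -0.1995] 4.7
scene (array([262., 184.]), 4.5)Traceback (most recent call last):
  File "<stdin>", line 2, in <module>
  File "tri.py", line 6, in tri
    r=[v for v in caps(d,[c],15)[c]];pc=proj(d,reg)[0]
                  ~~~~~~~~~~~~~~^^^
KeyError: 'yellow'
```

```bash
python3 - <<'E'
from plan import *
plan([(.415,-.2065,.16,92,.65,5)])
E
```

```text
at [ 0.5033  0.1056  0.1286 91.9513] tool z [-2.4e-03 -6.0e-04 -1.0e+00]
x4 [-0.77, -0.25, -0.08, 0, 0, 0.0, 0.65]
x4 [-0.77, -0.25, -0.08, 0, 0, 0.0, 0.65]
x4 [-0.77, -0.24, -0.08, 0, 0, 0.0, 0.65]
x9 [-0.78, -0.25, -0.07, 0, 0, 0.0, 0.65]
```

apply_moves --targets '[-0.77, -0.25, -0.1, 0, 0, 0, 0.65, -0.77, -0.25, -0.1, 0, 0, 0, 0.65, -0.77, -0.25, -0.1, 0, 0, 0, 0.65, -0.77, -0.25, -0.1, 0, 0, 0, 0.65]'

```text
time_s: 21.73
tcp_pos: [0.481, 0.0254, 0.1392]
orientation: [0.697, 0.717, -0.001, -0.0]
ft_force: [-0.0, 0.8, 0.3]
width: 0.0555
finger_force: 0.0
```

apply_moves --targets '[-0.77, -0.25, -0.1, 0, 0, 0, 0.65, -0.77, -0.25, -0.1, 0, 0, 0, 0.65, -0.77, -0.25, -0.1, 0, 0, 0, 0.65, -0.77, -0.25, -0.1, 0, 0, 0, 0.65]'

```text
time_s: 22.07
tcp_pos: [0.4591, -0.0513, 0.1495]
orientation: [0.696, 0.718, -0.0, -0.0]
ft_force: [0.3, 1.4, 0.0]
width: 0.0556
finger_force: 0.0
```

apply_moves --targets '[-0.77, -0.24, -0.1, 0, 0, 0, 0.65, -0.77, -0.24, -0.1, 0, 0, 0, 0.65, -0.77, -0.24, -0.1, 0, 0, 0, 0.65, -0.77, -0.24, -0.1, 0, 0, 0, 0.65]'

```text
time_s: 22.4
tcp_pos: [0.4381, -0.1283, 0.1596]
orientation: [0.696, 0.718, 0.0, -0.0]
ft_force: [0.1, 0.4, -0.3]
width: 0.0552
finger_force: 0.0
```

apply_moves --targets '[-0.78, -0.25, 0, 0, 0, 0, 0.65, -0.78, -0.25, 0, 0, 0, 0, 0.65, -0.78, -0.25, 0, 0, 0, 0, 0.65, -0.78, -0.25, 0, 0, 0, 0, 0.65, -0.78, -0.25, 0, 0, 0, 0, 0.65, -0.78, -0.25, 0, 0, 0, 0, 0.65, -0.78, -0.25, 0, 0, 0, 0, 0.65, -0.78, -0.25, 0, 0, 0, 0, 0.65, -0.78, -0.25, 0, 0, 0, 0, 0.65]'

```text
time_s: 23.15
tcp_pos: [0.4157, -0.2063, 0.1599]
orientation: [0.695, 0.719, 0.0, 0.0]
ft_force: [0.9, 0.2, 1.0]
width: 0.0557
finger_force: 0.0
```

```bash
python3 pick.py green
```

```text
[ 0.4157 -0.2063  0.1599 91.9301] [(array([259., 192.]), 21.2, array([ 0.4156, -0.2053]))]
target [ 0.4156 -0.2053] held offset assumed 0
at [ 0.4155 -0.2065  0.1599 91.9054] tool z [ 1.e-04  0.e+00 -1.e+00]
x5 [0.01, 0.0, 0.5, 0, 0, 0.0, 0.65]
x6 [0.0, 0.0, 0.88, 0, 0, 0.0, 0.65]
-- to pocket 3 [0.5073232 0.0512901]
at [ 4.156e-01 -2.053e-01  2.540e-02  9.200e+01] tool z [ 1.e-04  0.e+00 -1.e+00]
x3 [0.0, 0.0, -0.57, 0, 0, 0.0, 0]
x4 [0.0, 0.0, -0.58, 0, 0, 0.0, 0]
x4 [0.84, 0.34, 0.0, 0, 0, 0.0, 0]
x4 [0.85, 0.33, 0.0, 0, 0, 0.0, 0]
x6 [0.84, 0.34, 0.0, 0, 0, 0.0, 0]
```

apply_moves --targets '[0.01, 0, 0.5, 0, 0, 0, 0.65, 0.01, 0, 0.5, 0, 0, 0, 0.65, 0.01, 0, 0.8, 0, 0, 0, 0.65, 0.01, 0, 0.8, 0, 0, 0, 0.65, 0.01, 0, 0.8, 0, 0, 0, 0.65]'

```text
time_s: 23.62
tcp_pos: [0.4142, -0.2055, 0.0793]
orientation: [0.695, 0.719, -0.001, -0.002]
ft_force: [0.6, 0.5, 0.0]
width: 0.0555
finger_force: 0.0
```

apply_moves --targets '[0, 0, 0.4, 0, 0, 0, 0.65, 0, 0, 0.58, 0, 0, 0, 0.65, 0, 0, 0.58, 0, 0, 0, 0.65, 0, 0, 0.58, 0, 0, 0, 0.65, 0, 0, 0.58, 0, 0, 0, 0.65, 0, 0, 0.58, 0, 0, 0, 0.65]'

```text
time_s: 24.12
tcp_pos: [0.4165, -0.2068, 0.0237]
orientation: [0.696, 0.718, 0.0, 0.001]
ft_force: [0.4, -0.6, -0.0]
width: 0.0554
finger_force: 0.0
```

apply_moves --targets '[0, 0, 0, 0, 0, 0, 0, 0, 0, 0, 0, 0, 0, 0, 0, 0, 0, 0, 0, 0, 0, 0, 0, 0, 0, 0, 0, 0, 0, 0, 0, 0, 0, 0, 0]'

```text
time_s: 24.53
tcp_pos: [0.416, -0.2067, 0.0233]
orientation: [0.696, 0.718, 0.0, 0.001]
ft_force: [-2.5, 1.4, 10.7]
width: 0.0367
finger_force: 58.7
```

apply_moves --targets '[0, 0, -0.3, 0, 0, 0, 0, 0, 0, -0.6, 0, 0, 0, 0, 0, 0, -1, 0, 0, 0, 0, 0, 0, -1, 0, 0, 0, 0]'

```text
time_s: 24.87
tcp_pos: [0.4188, -0.2073, 0.1283]
orientation: [0.696, 0.718, 0.001, 0.005]
ft_force: [1.9, -0.3, -1.7]
width: 0.0367
finger_force: 60.5
```

apply_moves --targets '[0.84, 0.34, -0.15, 0, 0, 0, 0, 0.84, 0.34, -0.15, 0, 0, 0, 0, 0.84, 0.34, -0.15, 0, 0, 0, 0, 0.84, 0.34, -0.15, 0, 0, 0, 0]'

```text
time_s: 25.2
tcp_pos: [0.4482, -0.1177, 0.1381]
orientation: [0.694, 0.72, 0.001, 0.001]
ft_force: [0.6, 0.5, -1.1]
width: 0.0365
finger_force: 60.5
```

apply_moves --targets '[0.85, 0.33, 0, 0, 0, 0, 0, 0.85, 0.33, 0, 0, 0, 0, 0, 0.85, 0.33, 0, 0, 0, 0, 0, 0.85, 0.33, 0, 0, 0, 0, 0]'

```text
time_s: 25.53
tcp_pos: [0.4776, -0.0322, 0.1371]
orientation: [0.694, 0.72, 0.001, -0.0]
ft_force: [-0.2, 0.6, -0.5]
width: 0.0368
finger_force: 60.5
```

apply_moves --targets '[0.84, 0.34, 0, 0, 0, 0, 0, 0.84, 0.34, 0, 0, 0, 0, 0, 0.84, 0.34, 0, 0, 0, 0, 0, 0.84, 0.34, 0, 0, 0, 0, 0, 0.84, 0.34, 0, 0, 0, 0, 0, 0.84, 0.34, 0, 0, 0, 0, 0, 0.84, 0.34, 0, 0, 0, 0, 0, 0.84, 0.34, 0, 0, 0, 0, 0, 0.84, 0.34, 0, 0, 0, 0, 0]'

```text
time_s: 26.28
tcp_pos: [0.508, 0.0488, 0.1369]
orientation: [0.696, 0.718, -0.0, 0.0]
ft_force: [-0.0, 0.5, -1.3]
width: 0.0369
finger_force: 60.5
```

```bash
python3 place.py green .026
```

```text
[5.08000e-01 4.88000e-02 1.36900e-01 9.17404e+01] [(array([258., 292.]), 45.0, array([0.5072, 0.0489]))] offset [-0.0008  0.0001]
pocket [0.5073232 0.0512901]
at [5.08000e-01 4.91000e-02 1.36900e-01 9.17663e+01] tool z [ 1.e-04 -3.e-04 -1.e+00]
x6 [0.02, -0.01, 0.77, 0, 0, 0.0, 0]
x5 [0.0, 0.0, 0.28, 0, 0, 0.0, 0]
x4 [0.0, 0.0, 0.0, 0, 0, 0.0, 0.65]
x5 [0.0, 0.0, -0.88, 0, 0, 0.0, 0.65]
```

apply_moves --targets '[0.01, -0.01, 0.4, 0, 0, 0, 0, 0.01, -0.01, 0.77, 0, 0, 0, 0, 0.01, -0.01, 0.77, 0, 0, 0, 0, 0.01, -0.01, 0.77, 0, 0, 0, 0, 0.01, -0.01, 0.77, 0, 0, 0, 0, 0.01, -0.01, 0.77, 0, 0, 0, 0, 0.01, -0.01, 0.77, 0, 0, 0, 0, 0.01, -0.01, 0.77, 0, 0, 0, 0]'

```text
time_s: 27.0
tcp_pos: [0.5081, 0.0509, 0.0614]
orientation: [0.696, 0.718, 0.001, 0.001]
ft_force: [0.1, -0.2, -0.8]
width: 0.0367
finger_force: 60.5
```

apply_moves --targets '[0, 0, 0.08, 0, 0, 0, 0, 0, 0, 0.16, 0, 0, 0, 0, 0, 0, 0.2, 0, 0, 0, 0, 0, 0, 0.2, 0, 0, 0, 0, 0, 0, 0.2, 0, 0, 0, 0]'

```text
time_s: 27.42
tcp_pos: [0.5066, 0.051, 0.0392]
orientation: [0.696, 0.718, -0.0, -0.0]
ft_force: [-0.4, -0.0, -0.7]
width: 0.0365
finger_force: 60.5
```

apply_moves --targets '[0, 0, 0.03, 0, 0, 0, 0, 0, 0, 0.06, 0, 0, 0, 0, 0, 0, 0.06, 0, 0, 0, 0, 0, 0, 0.06, 0, 0, 0, 0]'

```text
time_s: 27.75
tcp_pos: [0.5069, 0.0509, 0.0337]
orientation: [0.696, 0.718, -0.0, -0.0]
ft_force: [-0.3, -0.1, -0.1]
width: 0.0368
finger_force: 60.5
```

Inserting freely. I'll go the last few millimetres until the floor is felt.

apply_moves --targets '[0, 0, 0.03, 0, 0, 0, 0, 0, 0, 0.03, 0, 0, 0, 0, 0, 0, 0.03, 0, 0, 0, 0]'

```text
time_s: 28.0
tcp_pos: [0.507, 0.0509, 0.0307]
orientation: [0.696, 0.718, -0.0, -0.0]
ft_force: [0.4, -0.3, -1.3]
width: 0.0368
finger_force: 60.5
```

apply_moves --targets '[0, 0, 0.02, 0, 0, 0, 0, 0, 0, 0.02, 0, 0, 0, 0, 0, 0, 0.02, 0, 0, 0, 0]'

```text
time_s: 28.25
tcp_pos: [0.507, 0.0509, 0.0288]
orientation: [0.696, 0.718, -0.0, -0.0]
ft_force: [0.9, -0.6, -0.5]
width: 0.0366
finger_force: 60.5
```

apply_moves --targets '[0, 0, 0.01, 0, 0, 0, 0, 0, 0, 0.01, 0, 0, 0, 0, 0, 0, 0.01, 0, 0, 0, 0.6, 0, 0, 0.01, 0, 0, 0, 0.6, 0, 0, 0.01, 0, 0, 0, 0.6, 0, 0, 0.01, 0, 0, 0, 0.6, 0, 0, 0.01, 0, 0, 0, 0.6]'

```text
time_s: 28.83
tcp_pos: [0.5071, 0.0509, 0.0279]
orientation: [0.696, 0.718, 0.0, 0.0]
ft_force: [1.0, -0.7, 0.6]
width: 0.0509
finger_force: 0.0
```

apply_moves --targets '[0, 0, -0.4, 0, 0, 0, 0.6, 0, 0, -1, 0, 0, 0, 0.6, 0, 0, -1, 0, 0, 0, 0.6, 0, 0, -1, 0, 0, 0, 0.6, 0, 0, -1, 0, 0, 0, 0.6]'

```text
time_s: 29.25
tcp_pos: [0.5078, 0.0508, 0.129]
orientation: [0.696, 0.718, 0.001, 0.001]
ft_force: [-0.3, 0.1, -1.3]
width: 0.0514
finger_force: 0.0
```

```bash
python3 chk.py; python3 - <<'E'
from plan import *
plan([(.514,-.32,.16,92,.65,5)])
E
```

```text
[5.07800e-01 5.08000e-02 1.29000e-01 9.18111e+01] 29.2
scene red tray [0.5068 0.1404] 4.2
scene green tray [0.509  0.0483] 5.2
scene blue bench [ 0.5228 -0.3239] 7.0
scene white bench [ 0.5337 -0.2043] 6.3
scene white bench [ 0.7078 -0.0908] 5.2
scene white bench [ 0.7317 -0.1468] 7.8
side green tray [0.5075 0.0541] 3.6
side blue bench [ 0.5158 -0.32  ] 5.4
side white bench [ 0.5324 -0.1995] 4.7
at [5.06400e-01 5.05000e-02 1.27100e-01 9.18227e+01] tool z [-1.2e-03 -4.0e-04 -1.0e+00]
x4 [-0.93, -0.01, -0.08, 0, 0, 0.0, 0.65]
x4 [-0.93, -0.01, -0.08, 0, 0, 0.0, 0.65]
x4 [-0.92, -0.01, -0.08, 0, 0, 0.0, 0.65]
x9 [-0.93, -0.01, -0.09, 0, 0, 0.0, 0.65]
```

Green is in. Now blue.

apply_moves --targets '[-0.93, -0.01, -0.2, 0, 0, 0, 0.65, -0.93, -0.01, -0.2, 0, 0, 0, 0.65, -0.93, -0.01, -0.2, 0, 0, 0, 0.65, -0.93, -0.01, -0.2, 0, 0, 0, 0.65]'

```text
time_s: 29.68
tcp_pos: [0.5084, -0.0466, 0.1468]
orientation: [0.698, 0.716, -0.001, -0.0]
ft_force: [0.0, 0.1, -0.9]
width: 0.0554
finger_force: 0.0
```

apply_moves --targets '[-0.93, -0.01, -0.1, 0, 0, 0, 0.65, -0.93, -0.01, -0.1, 0, 0, 0, 0.65, -0.93, -0.01, -0.1, 0, 0, 0, 0.65, -0.93, -0.01, -0.1, 0, 0, 0, 0.65]'

```text
time_s: 30.02
tcp_pos: [0.5102, -0.1383, 0.1565]
orientation: [0.698, 0.717, -0.001, -0.001]
ft_force: [0.5, 0.8, 0.1]
width: 0.0554
finger_force: 0.0
```

apply_moves --targets '[-0.92, -0.01, 0, 0, 0, 0, 0.65, -0.92, -0.01, 0, 0, 0, 0, 0.65, -0.92, -0.01, 0, 0, 0, 0, 0.65, -0.92, -0.01, 0, 0, 0, 0, 0.65]'

```text
time_s: 30.35
tcp_pos: [0.5122, -0.2293, 0.1562]
orientation: [0.697, 0.717, -0.001, -0.001]
ft_force: [-0.9, 0.7, 0.0]
width: 0.0556
finger_force: 0.0
```

apply_moves --targets '[-0.93, -0.01, 0, 0, 0, 0, 0.65, -0.93, -0.01, 0, 0, 0, 0, 0.65, -0.93, -0.01, 0, 0, 0, 0, 0.65, -0.93, -0.01, 0, 0, 0, 0, 0.65, -0.93, -0.01, 0, 0, 0, 0, 0.65, -0.93, -0.01, 0, 0, 0, 0, 0.65, -0.93, -0.01, 0, 0, 0, 0, 0.65, -0.93, -0.01, 0, 0, 0, 0, 0.65, -0.93, -0.01, 0, 0, 0, 0, 0.65]'

```text
time_s: 31.1
tcp_pos: [0.5153, -0.3188, 0.158]
orientation: [0.695, 0.719, 0.0, -0.0]
ft_force: [-0.1, -0.4, 0.1]
width: 0.0555
finger_force: 0.0
```

```bash
python3 pick.py blue
```

```text
[ 0.5153 -0.3188  0.158  91.9345] [(array([258., 194.]), 21.2, array([ 0.5148, -0.3198]))]
target [ 0.5148 -0.3198] held offset assumed 0
at [ 0.5152 -0.3192  0.158  91.9051] tool z [ 2.e-04 -1.e-04 -1.e+00]
x5 [-0.01, 0.0, 0.48, 0, 0, 0.0, 0.65]
x6 [0.0, 0.0, 0.88, 0, 0, 0.0, 0.65]
-- to pocket 4 [0.50885849 0.0073169 ]
at [ 5.148e-01 -3.198e-01  2.540e-02  9.200e+01] tool z [ 2.e-04 -1.e-04 -1.e+00]
x3 [0.0, 0.0, -0.57, 0, 0, 0.0, 0]
x4 [0.0, 0.0, -0.58, 0, 0, 0.0, 0]
x4 [0.82, 0.01, 0.0, 0, 0, 0.0, 0]
x4 [0.82, 0.01, 0.0, 0, 0, 0.0, 0]
x4 [0.82, 0.02, 0.0, 0, 0, 0.0, 0]
x6 [0.81, 0.01, 0.0, 0, 0, 0.0, 0]
```

apply_moves --targets '[-0.01, 0, 0.5, 0, 0, 0, 0.65, -0.01, 0, 0.5, 0, 0, 0, 0.65, -0.01, 0, 0.8, 0, 0, 0, 0.65, -0.01, 0, 0.8, 0, 0, 0, 0.65, -0.01, 0, 0.8, 0, 0, 0, 0.65]'

```text
time_s: 31.57
tcp_pos: [0.5139, -0.3203, 0.0772]
orientation: [0.696, 0.718, -0.0, -0.002]
ft_force: [-0.5, -0.5, 0.8]
width: 0.0552
finger_force: 0.0
```

apply_moves --targets '[0, 0, 0.4, 0, 0, 0, 0.65, 0, 0, 0.56, 0, 0, 0, 0.65, 0, 0, 0.56, 0, 0, 0, 0.65, 0, 0, 0.56, 0, 0, 0, 0.65, 0, 0, 0.56, 0, 0, 0, 0.65, 0, 0, 0.56, 0, 0, 0, 0.65]'

```text
time_s: 32.07
tcp_pos: [0.5164, -0.3217, 0.0242]
orientation: [0.696, 0.718, 0.0, 0.002]
ft_force: [0.2, -0.0, 0.1]
width: 0.0554
finger_force: 0.0
```

apply_moves --targets '[0, 0, 0, 0, 0, 0, 0, 0, 0, 0, 0, 0, 0, 0, 0, 0, 0, 0, 0, 0, 0, 0, 0, 0, 0, 0, 0, 0, 0, 0, 0, 0, 0, 0, 0]'

```text
time_s: 32.48
tcp_pos: [0.5158, -0.3216, 0.0237]
orientation: [0.696, 0.718, 0.0, 0.001]
ft_force: [-1.3, 0.7, 8.2]
width: 0.0365
finger_force: 59.3
```

apply_moves --targets '[0, 0, -0.3, 0, 0, 0, 0, 0, 0, -0.6, 0, 0, 0, 0, 0, 0, -1, 0, 0, 0, 0, 0, 0, -1, 0, 0, 0, 0, 0, 0, -1, 0, 0, 0, 0]'

```text
time_s: 32.9
tcp_pos: [0.5166, -0.322, 0.1251]
orientation: [0.696, 0.718, 0.001, 0.003]
ft_force: [-0.3, 0.0, -2.0]
width: 0.0363
finger_force: 60.3
```

apply_moves --targets '[0.82, 0.01, -0.15, 0, 0, 0, 0, 0.82, 0.01, -0.15, 0, 0, 0, 0, 0.82, 0.01, -0.15, 0, 0, 0, 0, 0.82, 0.01, -0.15, 0, 0, 0, 0]'

```text
time_s: 33.23
tcp_pos: [0.5135, -0.2361, 0.1368]
orientation: [0.694, 0.72, 0.0, -0.0]
ft_force: [-1.4, -0.5, -0.9]
width: 0.0367
finger_force: 60.4
```

apply_moves --targets '[0.82, 0.01, 0, 0, 0, 0, 0, 0.82, 0.01, 0, 0, 0, 0, 0, 0.82, 0.01, 0, 0, 0, 0, 0, 0.82, 0.01, 0, 0, 0, 0, 0]'

```text
time_s: 33.57
tcp_pos: [0.5115, -0.1554, 0.1362]
orientation: [0.694, 0.72, -0.0, -0.001]
ft_force: [0.5, -0.8, -1.5]
width: 0.0363
finger_force: 60.4
```

apply_moves --targets '[0.82, 0.02, 0, 0, 0, 0, 0, 0.82, 0.02, 0, 0, 0, 0, 0, 0.82, 0.02, 0, 0, 0, 0, 0, 0.82, 0.02, 0, 0, 0, 0, 0]'

```text
time_s: 33.9
tcp_pos: [0.5112, -0.0743, 0.1365]
orientation: [0.695, 0.719, -0.0, -0.0]
ft_force: [-0.0, -1.6, -1.2]
width: 0.0364
finger_force: 60.4
```

apply_moves --targets '[0.81, 0.01, 0, 0, 0, 0, 0, 0.81, 0.01, 0, 0, 0, 0, 0, 0.81, 0.01, 0, 0, 0, 0, 0, 0.81, 0.01, 0, 0, 0, 0, 0, 0.81, 0.01, 0, 0, 0, 0, 0, 0.81, 0.01, 0, 0, 0, 0, 0, 0.81, 0.01, 0, 0, 0, 0, 0, 0.81, 0.01, 0, 0, 0, 0, 0, 0.81, 0.01, 0, 0, 0, 0, 0]'

```text
time_s: 34.65
tcp_pos: [0.5095, 0.0049, 0.1368]
orientation: [0.696, 0.718, -0.0, 0.0]
ft_force: [-0.2, -0.1, -0.4]
width: 0.0367
finger_force: 60.4
```

```bash
python3 place.py blue .025
```

```text
[5.09500e-01 4.90000e-03 1.36800e-01 9.17433e+01] [(array([258., 286.]), 43.2, array([0.509 , 0.0057]))] offset [-0.0005  0.0008]
pocket [0.50885849 0.0073169 ]
at [5.09500e-01 5.20000e-03 1.36800e-01 9.17717e+01] tool z [-1.e-04 -2.e-04 -1.e+00]
x6 [0.02, -0.01, 0.77, 0, 0, 0.0, 0]
x5 [0.0, 0.0, 0.29, 0, 0, 0.0, 0]
x4 [0.0, 0.0, 0.0, 0, 0, 0.0, 0.65]
x5 [0.0, 0.0, -0.89, 0, 0, 0.0, 0.65]
```

apply_moves --targets '[0.01, -0.01, 0.4, 0, 0, 0, 0, 0.01, -0.01, 0.77, 0, 0, 0, 0, 0.01, -0.01, 0.77, 0, 0, 0, 0, 0.01, -0.01, 0.77, 0, 0, 0, 0, 0.01, -0.01, 0.77, 0, 0, 0, 0, 0.01, -0.01, 0.77, 0, 0, 0, 0, 0.01, -0.01, 0.77, 0, 0, 0, 0, 0.01, -0.01, 0.77, 0, 0, 0, 0]'

```text
time_s: 35.37
tcp_pos: [0.5095, 0.0069, 0.0614]
orientation: [0.696, 0.718, 0.001, 0.001]
ft_force: [0.6, 0.1, -1.3]
width: 0.0363
finger_force: 60.5
```

apply_moves --targets '[0, 0, 0.08, 0, 0, 0, 0, 0, 0, 0.16, 0, 0, 0, 0, 0, 0, 0.2, 0, 0, 0, 0, 0, 0, 0.2, 0, 0, 0, 0, 0, 0, 0.2, 0, 0, 0, 0]'

```text
time_s: 35.78
tcp_pos: [0.508, 0.007, 0.0392]
orientation: [0.696, 0.718, -0.0, -0.001]
ft_force: [-0.2, -0.0, -1.7]
width: 0.0362
finger_force: 60.5
```

apply_moves --targets '[0, 0, 0.03, 0, 0, 0, 0, 0, 0, 0.06, 0, 0, 0, 0, 0, 0, 0.08, 0, 0, 0, 0, 0, 0, 0.08, 0, 0, 0, 0]'

```text
time_s: 36.12
tcp_pos: [0.5082, 0.0069, 0.0314]
orientation: [0.696, 0.718, -0.0, -0.0]
ft_force: [0.3, 0.1, -1.1]
width: 0.0368
finger_force: 60.5
```

apply_moves --targets '[0, 0, 0.03, 0, 0, 0, 0, 0, 0, 0.03, 0, 0, 0, 0, 0, 0, 0.03, 0, 0, 0, 0, 0, 0, 0.03, 0, 0, 0, 0.6, 0, 0, 0.03, 0, 0, 0, 0.6, 0, 0, 0.03, 0, 0, 0, 0.6, 0, 0, 0.03, 0, 0, 0, 0.6, 0, 0, 0.03, 0, 0, 0, 0.6]'

```text
time_s: 36.78
tcp_pos: [0.5085, 0.0069, 0.0289]
orientation: [0.696, 0.718, 0.0, 0.0]
ft_force: [0.0, -0.1, -0.6]
width: 0.0516
finger_force: 0.0
```

apply_moves --targets '[0, 0, -0.4, 0, 0, 0, 0.6, 0, 0, -1, 0, 0, 0, 0.6, 0, 0, -1, 0, 0, 0, 0.6, 0, 0, -1, 0, 0, 0, 0.6, 0, 0, -1, 0, 0, 0, 0.6]'

```text
time_s: 37.2
tcp_pos: [0.5092, 0.0067, 0.13]
orientation: [0.696, 0.718, 0.001, 0.001]
ft_force: [-0.4, 0.1, -0.6]
width: 0.0511
finger_force: 0.0
```

```bash
python3 chk.py; python3 - <<'E'
from plan import *
plan([(.5295,-.202,.16,92,.65,5)])
E
```

```text
[5.0920e-01 6.7000e-03 1.3000e-01 9.1811e+01] 37.2
scene red tray [0.5045 0.1385] 5.1
scene green tray [0.5113 0.0501] 5.5
scene blue tray [0.5099 0.0052] 5.4
scene white bench [ 0.5337 -0.2043] 6.3
scene white bench [ 0.7078 -0.0908] 5.2
scene white bench [ 0.7317 -0.1468] 7.8
side red tray [0.5032 0.1418] 3.7
side green tray [0.5105 0.0476] 3.2
side blue tray [0.5075 0.0112] 3.6
side white bench [ 0.5324 -0.1995] 4.7
at [5.0780e-01 6.6000e-03 1.2810e-01 9.1827e+01] tool z [-1.2e-03 -3.0e-04 -1.0e+00]
x3 [-0.7, 0.05, -0.11, 0, 0, 0.0, 0.65]
x3 [-0.7, 0.05, -0.1, 0, 0, 0.0, 0.65]
x8 [-0.69, 0.05, -0.11, 0, 0, 0.0, 0.65]
```

apply_moves --targets '[-0.7, 0.05, -0.2, 0, 0, 0, 0.65, -0.7, 0.05, -0.2, 0, 0, 0, 0.65, -0.7, 0.05, -0.2, 0, 0, 0, 0.65]'

```text
time_s: 37.55
tcp_pos: [0.5159, -0.0696, 0.1485]
orientation: [0.698, 0.716, -0.001, 0.001]
ft_force: [0.4, -0.5, -0.6]
width: 0.0554
finger_force: 0.0
```

apply_moves --targets '[-0.7, 0.05, -0.1, 0, 0, 0, 0.65, -0.7, 0.05, -0.1, 0, 0, 0, 0.65, -0.7, 0.05, -0.1, 0, 0, 0, 0.65]'

```text
time_s: 37.8
tcp_pos: [0.5225, -0.1397, 0.1577]
orientation: [0.698, 0.716, -0.002, 0.0]
ft_force: [-0.4, -0.8, -1.2]
width: 0.0558
finger_force: 0.0
```

apply_moves --targets '[-0.69, 0.05, 0, 0, 0, 0, 0.65, -0.69, 0.05, 0, 0, 0, 0, 0.65, -0.69, 0.05, 0, 0, 0, 0, 0.65, -0.69, 0.05, 0, 0, 0, 0, 0.65, -0.69, 0.05, 0, 0, 0, 0, 0.65, -0.69, 0.05, 0, 0, 0, 0, 0.65, -0.69, 0.05, 0, 0, 0, 0, 0.65, -0.69, 0.05, 0, 0, 0, 0, 0.65]'

```text
time_s: 38.47
tcp_pos: [0.5302, -0.2003, 0.1588]
orientation: [0.695, 0.719, 0.0, -0.0]
ft_force: [-0.4, 0.2, -0.1]
width: 0.0556
finger_force: 0.0
```

```bash
python3 pick.py white
```

```text
[ 0.5302 -0.2003  0.1588 91.9323] [(array([259., 193.]), 21.0, array([ 0.5304, -0.2023]))]
target [ 0.5304 -0.2023] held offset assumed 0
at [ 0.5303 -0.2006  0.1589 91.918 ] tool z [ 0.e+00  1.e-04 -1.e+00]
x5 [-0.02, 0.0, 0.49, 0, 0, 0.0, 0.65]
x6 [0.0, 0.0, 0.88, 0, 0, 0.0, 0.65]
-- to pocket 5 [ 0.51039378 -0.03665631]
at [ 5.304e-01 -2.023e-01  2.540e-02  9.200e+01] tool z [ 0.e+00  1.e-04 -1.e+00]
x3 [0.0, 0.0, -0.57, 0, 0, 0.0, 0]
x4 [0.0, 0.0, -0.58, 0, 0, 0.0, 0]
x4 [0.83, -0.07, 0.0, 0, 0, 0.0, 0]
x6 [0.83, -0.07, 0.0, 0, 0, 0.0, 0]
```

apply_moves --targets '[-0.01, 0, 0.5, 0, 0, 0, 0.65, -0.01, 0, 0.5, 0, 0, 0, 0.65, -0.01, 0, 0.8, 0, 0, 0, 0.65, -0.01, 0, 0.8, 0, 0, 0, 0.65, -0.01, 0, 0.8, 0, 0, 0, 0.65]'

```text
time_s: 38.93
tcp_pos: [0.5291, -0.2019, 0.0783]
orientation: [0.695, 0.719, -0.001, -0.002]
ft_force: [0.1, -1.1, 1.2]
width: 0.0556
finger_force: 0.0
```

apply_moves --targets '[0, 0, 0.4, 0, 0, 0, 0.65, 0, 0, 0.57, 0, 0, 0, 0.65, 0, 0, 0.57, 0, 0, 0, 0.65, 0, 0, 0.57, 0, 0, 0, 0.65, 0, 0, 0.57, 0, 0, 0, 0.65, 0, 0, 0.57, 0, 0, 0, 0.65]'

```text
time_s: 39.43
tcp_pos: [0.5317, -0.2029, 0.0241]
orientation: [0.696, 0.718, 0.001, 0.002]
ft_force: [0.5, -0.2, 0.0]
width: 0.0556
finger_force: 0.0
```

apply_moves --targets '[0, 0, 0, 0, 0, 0, 0, 0, 0, 0, 0, 0, 0, 0, 0, 0, 0, 0, 0, 0, 0, 0, 0, 0, 0, 0, 0, 0, 0, 0, 0, 0, 0, 0, 0]'

```text
time_s: 39.85
tcp_pos: [0.5311, -0.2029, 0.0236]
orientation: [0.696, 0.718, 0.0, 0.001]
ft_force: [-1.4, 0.8, 7.8]
width: 0.0366
finger_force: 59.1
```

apply_moves --targets '[0, 0, -0.3, 0, 0, 0, 0, 0, 0, -0.6, 0, 0, 0, 0, 0, 0, -1, 0, 0, 0, 0, 0, 0, -1, 0, 0, 0, 0, 0, 0, -1, 0, 0, 0, 0]'

```text
time_s: 40.27
tcp_pos: [0.5318, -0.2031, 0.1248]
orientation: [0.696, 0.718, 0.001, 0.003]
ft_force: [-0.9, -0.6, -2.1]
width: 0.0366
finger_force: 60.5
```

apply_moves --targets '[0.83, -0.07, -0.15, 0, 0, 0, 0, 0.83, -0.07, -0.15, 0, 0, 0, 0, 0.83, -0.07, -0.15, 0, 0, 0, 0, 0.83, -0.07, -0.15, 0, 0, 0, 0]'

```text
time_s: 40.6
tcp_pos: [0.52, -0.1168, 0.1365]
orientation: [0.694, 0.72, 0.0, -0.001]
ft_force: [-1.0, -0.9, -0.2]
width: 0.0361
finger_force: 60.4
```

apply_moves --targets '[0.83, -0.07, 0, 0, 0, 0, 0, 0.83, -0.07, 0, 0, 0, 0, 0, 0.83, -0.07, 0, 0, 0, 0, 0, 0.83, -0.07, 0, 0, 0, 0, 0, 0.83, -0.07, 0, 0, 0, 0, 0, 0.83, -0.07, 0, 0, 0, 0, 0, 0.83, -0.07, 0, 0, 0, 0, 0, 0.83, -0.07, 0, 0, 0, 0, 0, 0.83, -0.07, 0, 0, 0, 0, 0]'

```text
time_s: 41.35
tcp_pos: [0.5109, -0.038, 0.1367]
orientation: [0.696, 0.718, -0.0, -0.0]
ft_force: [-0.6, 1.4, -0.4]
width: 0.0363
finger_force: 60.4
```

```bash
python3 place.py white .025
```

```text
[ 5.10900e-01 -3.80000e-02  1.36700e-01  9.17473e+01] [(array([460.,  76.]), 78.3, array([0.5746, 0.0414])), (array([256., 176.]), 17.9, array([0.508 , 0.0055])), (array([258., 282.]), 42.0, array([ 0.5102, -0.0377]))] offset [0.0637 0.0794]
pocket [ 0.51039378 -0.03665631]
at [ 5.10900e-01 -3.77000e-02  1.36700e-01  9.17686e+01] tool z [-1.e-04 -1.e-04 -1.e+00]
x6 [0.01, 0.0, 0.77, 0, 0, 0.0, 0]
x5 [0.0, 0.0, 0.29, 0, 0, 0.0, 0]
x4 [0.0, 0.0, 0.0, 0, 0, 0.0, 0.65]
x5 [0.0, 0.0, -0.89, 0, 0, 0.0, 0.65]
```

apply_moves --targets '[0.01, -0.01, 0.4, 0, 0, 0, 0, 0.01, -0.01, 0.77, 0, 0, 0, 0, 0.01, -0.01, 0.77, 0, 0, 0, 0, 0.01, -0.01, 0.77, 0, 0, 0, 0, 0.01, -0.01, 0.77, 0, 0, 0, 0, 0.01, -0.01, 0.77, 0, 0, 0, 0, 0.01, -0.01, 0.77, 0, 0, 0, 0, 0.01, -0.01, 0.77, 0, 0, 0, 0]'

```text
time_s: 42.07
tcp_pos: [0.5109, -0.0362, 0.0614]
orientation: [0.696, 0.718, 0.001, 0.001]
ft_force: [0.1, -0.3, -0.7]
width: 0.0364
finger_force: 60.5
```

apply_moves --targets '[0, 0, 0.08, 0, 0, 0, 0, 0, 0, 0.16, 0, 0, 0, 0, 0, 0, 0.2, 0, 0, 0, 0, 0, 0, 0.2, 0, 0, 0, 0, 0, 0, 0.2, 0, 0, 0, 0]'

```text
time_s: 42.48
tcp_pos: [0.5094, -0.0359, 0.0392]
orientation: [0.696, 0.718, -0.0, -0.001]
ft_force: [-0.2, -0.5, -0.4]
width: 0.0361
finger_force: 60.5
```

apply_moves --targets '[0, 0, 0.03, 0, 0, 0, 0, 0, 0, 0.06, 0, 0, 0, 0, 0, 0, 0.08, 0, 0, 0, 0, 0, 0, 0.08, 0, 0, 0, 0]'

```text
time_s: 42.82
tcp_pos: [0.5096, -0.0361, 0.0314]
orientation: [0.696, 0.718, -0.0, -0.0]
ft_force: [0.2, 0.2, -0.3]
width: 0.0364
finger_force: 60.5
```

apply_moves --targets '[0, 0, 0.03, 0, 0, 0, 0, 0, 0, 0.03, 0, 0, 0, 0, 0, 0, 0.03, 0, 0, 0, 0, 0, 0, 0.03, 0, 0, 0, 0.6, 0, 0, 0.03, 0, 0, 0, 0.6, 0, 0, 0.03, 0, 0, 0, 0.6, 0, 0, 0.03, 0, 0, 0, 0.6, 0, 0, 0.03, 0, 0, 0, 0.6]'

```text
time_s: 43.48
tcp_pos: [0.5099, -0.0361, 0.029]
orientation: [0.696, 0.718, 0.0, 0.0]
ft_force: [0.7, -1.1, -1.5]
width: 0.0511
finger_force: 0.0
```

apply_moves --targets '[0, 0, -0.4, 0, 0, 0, 0.6, 0, 0, -1, 0, 0, 0, 0.6, 0, 0, -1, 0, 0, 0, 0.6, 0, 0, -1, 0, 0, 0, 0.6, 0, 0, -1, 0, 0, 0, 0.6]'

```text
time_s: 43.9
tcp_pos: [0.5106, -0.0363, 0.1301]
orientation: [0.696, 0.718, 0.001, 0.001]
ft_force: [0.9, 0.2, -0.8]
width: 0.0515
finger_force: 0.0
```

```bash
python3 chk.py; python3 - <<'E'
from plan import *
d=dict(np.load("pics/scene_l.npz"));e=dict(np.load("pics/side_l.npz"))
f=lambda i,x,y:cv2.resize(i[y:y+110,x:x+80],None,fx=5,fy=5,interpolation=2)
cv2.imwrite("pics/t1.png",np.hstack([f(d["color"],215,150),f(e["color"],215,140)]))
import est
print("bottle",ray(d,est.A(338,530)[1:],.095),"loupe",ray(d,est.A(474,480)[1:],.034))
plan([(.43,.0,.15,92+45,.4,0),(.425,.056,.15,180,.4,1),(.425,.056,.06,180,.4,1),(.425,.056,.008,180,.4,3)])
E
```

```text
[ 5.10600e-01 -3.63000e-02  1.30100e-01  9.18147e+01] 43.9
scene red tray [0.5045 0.1385] 5.1
scene yellow tray [0.503  0.0952] 4.2
scene green tray [0.5113 0.0501] 4.9
scene blue tray [0.5099 0.0052] 5.4
scene white bench [ 0.7078 -0.0908] 5.2
scene white bench [ 0.7336 -0.1453] 7.8
scene white tray [ 0.5107 -0.0362] 5.4
side blue tray [0.5105 0.005 ] 3.4
side white tray [ 0.5104 -0.0351] 4.1
bottle [ 0.71948963 -0.11169867] loupe [0.73045265 0.00709198]
at [ 5.09200e-01 -3.63000e-02  1.28100e-01  9.18298e+01] tool z [-1.1e-03 -2.0e-04 -1.0e+00]
x8 [0.39, -0.78, -0.22, 0, 0, -0.5, 0.4]
x9 [0.42, 0.37, 0.0, 0, 0, -0.48, 0.4]
x5 [0.0, 0.0, 0.9, 0, 0, 0.0, 0.4]
x6 [0.0, 0.0, 0.52, 0, 0, 0.0, 0.4]
```

View pics/t1.png

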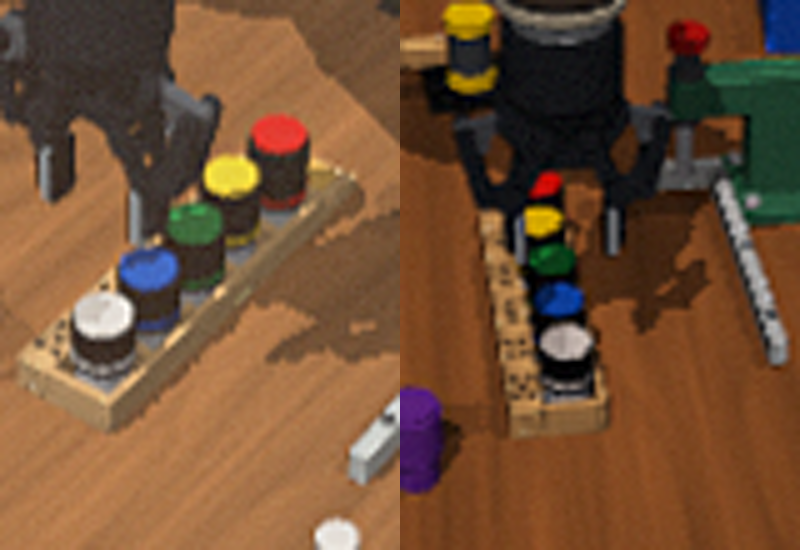

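All five stand upright in their pockets, with the cap row running from (103,315) to (278,135) in the left crop. Next is the push.

apply_moves --targets '[0.39, -0.78, -0.22, 0, 0, -0.25, 0.4, 0.39, -0.78, -0.22, 0, 0, -0.25, 0.4, 0.39, -0.78, -0.22, 0, 0, -0.25, 0.4, 0.39, -0.78, -0.22, 0, 0, -0.5, 0.4, 0.39, -0.78, -0.22, 0, 0, -0.5, 0.4, 0.39, -0.78, -0.22, 0, 0, -0.5, 0.4, 0.39, -0.78, -0.22, 0, 0, -0.5, 0.4, 0.39, -0.78, -0.22, 0, 0, -0.5, 0.4]'

```text
time_s: 44.67
tcp_pos: [0.4297, 0.0003, 0.1496]
orientation: [0.367, 0.93, -0.0, -0.001]
ft_force: [0.0, -0.2, 0.2]
width: 0.034
finger_force: 0.0
```

apply_moves --targets '[0.42, 0.37, 0, 0, 0, -0.25, 0.4, 0.42, 0.37, 0, 0, 0, -0.25, 0.4, 0.42, 0.37, 0, 0, 0, -0.25, 0.4, 0.42, 0.37, 0, 0, 0, -0.48, 0.4, 0.42, 0.37, 0, 0, 0, -0.48, 0.4, 0.42, 0.37, 0, 0, 0, -0.48, 0.4, 0.42, 0.37, 0, 0, 0, -0.48, 0.4, 0.42, 0.37, 0, 0, 0, -0.48, 0.4, 0.42, 0.37, 0, 0, 0, -0.48, 0.4, 0.42, 0.37, 0, 0, 0, -0.48, 0.4]'

```text
time_s: 45.5
tcp_pos: [0.4252, 0.0561, 0.1506]
orientation: [0.001, 1.0, 0.0, -0.0]
ft_force: [0.1, -0.3, 0.1]
width: 0.0337
finger_force: 0.0
```

apply_moves --targets '[0, 0, 0.9, 0, 0, 0, 0.4, 0, 0, 0.9, 0, 0, 0, 0.4, 0, 0, 0.9, 0, 0, 0, 0.4, 0, 0, 0.9, 0, 0, 0, 0.4, 0, 0, 0.9, 0, 0, 0, 0.4, 0, 0, 0.9, 0, 0, 0, 0.4]'

```text
time_s: 46.0
tcp_pos: [0.4265, 0.0566, 0.0626]
orientation: [-0.0, 1.0, 0.0, 0.001]
ft_force: [0.7, 0.2, 0.1]
width: 0.0338
finger_force: 0.0
```

```bash
python3 - <<'E'
from plan import *
print(bot.read_state()["joint_pos"])
plan([(.425,.056,.008,180,.4,3),(.45,.056,.008,180,.4,3)])
E
```

```text
[ 0.40332535  0.44602182 -0.78137017  2.17747388  0.49463447  0.6962641
  0.8529645 ]
at [ 4.265000e-01  5.660000e-02  6.260000e-02 -1.799751e+02] tool z [ 2.5e-03  1.0e-04 -1.0e+00]
x6 [0.02, -0.01, 0.55, 0, 0, 0.0, 0.4]
x5 [-0.25, 0.0, 0.0, 0, 0, 0.0, 0.4]
```

apply_moves --targets '[0.02, -0.01, 0.3, 0, 0, 0, 0.4, 0.02, -0.01, 0.55, 0, 0, 0, 0.4, 0.02, -0.01, 0.55, 0, 0, 0, 0.4, 0.02, -0.01, 0.55, 0, 0, 0, 0.4, 0.02, -0.01, 0.55, 0, 0, 0, 0.4]'

```text
time_s: 46.42
tcp_pos: [0.4246, 0.0555, 0.0076]
orientation: [-0.0, 1.0, 0.0, 0.001]
ft_force: [-0.4, 0.4, -0.4]
width: 0.034
finger_force: 0.0
```

apply_moves --targets '[-0.06, 0, 0, 0, 0, 0, 0.4, -0.14, 0, 0, 0, 0, 0, 0.4, -0.2, 0, 0, 0, 0, 0, 0.4, -0.24, 0, 0, 0, 0, 0, 0.4, -0.27, 0, 0, 0, 0, 0, 0.4, -0.3, 0, 0, 0, 0, 0, 0.4, -0.33, 0, 0, 0, 0, 0, 0.4, -0.37, 0, 0, 0, 0, 0, 0.4, -0.41, 0, 0, 0, 0, 0, 0.4, -0.46, 0, 0, 0, 0, 0, 0.4]'

```text
time_s: 47.25
tcp_pos: [0.4642, 0.0551, 0.005]
orientation: [-0.001, 1.0, -0.001, -0.004]
ft_force: [-12.7, 0.4, 10.8]
width: 0.0342
finger_force: 6.7
```

apply_moves --targets '[-0.05, 0, 0, 0, 0, 0, 0.4, -0.1, 0, 0, 0, 0, 0, 0.4, -0.15, 0, 0, 0, 0, 0, 0.4, -0.2, 0, 0, 0, 0, 0, 0.4, -0.25, 0, 0, 0, 0, 0, 0.4, -0.3, 0, 0, 0, 0, 0, 0.4, -0.35, 0, 0, 0, 0, 0, 0.4, -0.39, 0, 0, 0, 0, 0, 0.4, -0.42, 0, 0, 0, 0, 0, 0.4, -0.43, 0, 0, 0, 0, 0, 0.4]'

```text
time_s: 48.08
tcp_pos: [0.5089, 0.0551, 0.005]
orientation: [-0.001, 1.0, -0.001, -0.003]
ft_force: [-11.0, -0.4, 8.2]
width: 0.0341
finger_force: 5.7
```

```bash
python3 - <<'E'
from plan import *
p,_=pose();print(np.round(p,4))
# caps in scene -> line fit for tray yaw
for n in("scene","side"):
    d=bot.snapshot(n);np.savez(f"pics/{n}_l.npz",**d)
    P=[]
    for c,z in H.items():
        for uv,rad,_ in caps(d,[c],15).get(c,[]):
            q=ray(d,uv,z+.002)
            if .45<q[0]<.66 and -.08<q[1]<.24 and not(c=='red' and q[1]>.19): P.append([c,*np.round(q,4)]) 
    print(n,P)
E
```

```text
[ 5.089000e-01  5.510000e-02  5.000000e-03 -1.799028e+02]
scene [['red', np.float64(0.5634), np.float64(0.1378)], ['green', np.float64(0.5632), np.float64(0.0478)], ['blue', np.float64(0.5654), np.float64(0.0024)], ['white', np.float64(0.5629), np.float64(-0.0397)]]
side [['green', np.float64(0.5616), np.float64(0.0548)], ['blue', np.float64(0.5602), np.float64(0.0117)], ['white', np.float64(0.6513), np.float64(0.1098)], ['white', np.float64(0.6517), np.float64(0.0259)], ['white', np.float64(0.5616), np.float64(-0.0349)]]
```

apply_moves --targets '[0.08, -0.07, -0.04, 0, 0, 0, 0.4, 0.08, -0.15, -0.04, 0, 0, 0, 0.4, 0.06, -0.15, -0.04, 0, 0, 0, 0.4, 0.03, -0.15, -0.04, 0, 0, 0, 0.4, 0, -0.15, -0.04, 0, 0, 0, 0.4, -0.03, -0.15, -0.04, 0, 0, 0, 0.4, -0.07, -0.15, -0.04, 0, 0, 0, 0.4, -0.12, -0.15, -0.04, 0, 0, 0, 0.4, -0.17, -0.15, -0.04, 0, 0, 0, 0.4, -0.22, -0.15, -0.04, 0, 0, 0, 0.4]'

```text
time_s: 49.02
tcp_pos: [0.5314, 0.0401, 0.0092]
orientation: [-0.001, 1.0, -0.001, -0.003]
ft_force: [-11.9, 0.5, 7.5]
width: 0.0342
finger_force: 5.8
```

apply_moves --targets '[-0.05, 0, 0, 0, 0, 0, 0.4, -0.1, 0, 0, 0, 0, 0, 0.4, -0.15, 0, 0, 0, 0, 0, 0.4, -0.2, 0, 0, 0, 0, 0, 0.4, -0.24, 0, 0, 0, 0, 0, 0.4, -0.28, 0, 0, 0, 0, 0, 0.4, -0.32, 0, 0, 0, 0, 0, 0.4, -0.36, 0, 0, 0, 0, 0, 0.4, -0.4, 0, 0, 0, 0, 0, 0.4, -0.42, 0, 0, 0, 0, 0, 0.4]'

```text
time_s: 49.85
tcp_pos: [0.5741, 0.0404, 0.0092]
orientation: [-0.001, 1.0, -0.0, -0.003]
ft_force: [-9.6, -0.9, 6.2]
width: 0.0342
finger_force: 5.1
```

```bash
cat > capline.py <<'E'
from plan import *
p,_=pose();print(np.round(p,4))
for n in("scene","side"):
    d=bot.snapshot(n);np.savez(f"pics/{n}_l.npz",**d)
    for c,z in H.items():
        for uv,rad,_ in caps(d,[c],15).get(c,[]):
            q=ray(d,uv,z+.002)
            if .5<q[0]<.66 and -.06<q[1]<.25: print(n,c,np.round(q,4))
E
python3 capline.py
```

```text
[ 5.741000e-01  4.040000e-02  9.200000e-03 -1.799239e+02]
scene red [0.6244 0.1407]
scene green [0.6307 0.0494]
scene blue [0.6335 0.0068]
scene white [ 0.634  -0.0356]
side green [0.627  0.0545]
side blue [0.6309 0.0104]
side white [0.6517 0.0259]
side white [ 0.637  -0.0371]
```

apply_moves --targets '[-0.03, 0, 0, 0, 0, 0, 0.4, -0.06, 0, 0, 0, 0, 0, 0.4, -0.09, 0, 0, 0, 0, 0, 0.4, -0.12, 0, 0, 0, 0, 0, 0.4, -0.12, 0, 0, 0, 0, 0, 0.4, -0.12, 0, 0, 0, 0, 0, 0.4]'

```text
time_s: 50.45
tcp_pos: [0.5786, 0.0419, 0.0083]
orientation: [-0.002, 1.0, -0.001, -0.009]
ft_force: [-31.9, 2.3, 21.5]
width: 0.0342
finger_force: 16.0
```

```bash
python3 capline.py
```

```text
[ 5.786000e-01  4.190000e-02  8.300000e-03 -1.797418e+02]
scene red [0.6289 0.1444]
scene green [0.635  0.0528]
scene blue [0.6356 0.0085]
scene white [ 0.6361 -0.034 ]
side green [0.6306 0.0541]
side blue [0.6344 0.01  ]
side white [ 0.6356 -0.0256]
```

```bash
python3 - <<'E'
from plan import *
plan([(.535,.04,.012,180,.2,0),(.54,-.03,.10,180,0,0),(.62,-.10,.10,180,0,1),(.62,-.10,.011,180,0,3)])
E
```

```text
at [ 5.786000e-01  4.190000e-02  8.300000e-03 -1.797353e+02] tool z [-0.0177 -0.0024 -0.9998]
x3 [0.44, -0.02, -0.04, 0, 0, 0.0, 0.2]
x4 [-0.05, -0.7, -0.88, 0, 0, 0.0, 0]
x5 [-0.8, -0.7, 0.0, 0, 0, 0.0, 0]
x7 [0.0, 0.0, 0.89, 0, 0, 0.0, 0]
```

apply_moves --targets '[0.5, -0.02, -0.04, 0, 0, 0, 0.2, 0.5, -0.02, -0.04, 0, 0, 0, 0.2, 0.5, -0.02, -0.04, 0, 0, 0, 0.2, 0.5, -0.02, -0.5, 0, 0, 0, 0, 0.5, -0.02, -0.9, 0, 0, 0, 0, 0.5, -0.02, -0.9, 0, 0, 0, 0]'

```text
time_s: 51.05
tcp_pos: [0.5433, 0.0398, 0.1065]
orientation: [-0.0, 1.0, 0.001, 0.005]
ft_force: [1.1, 0.2, 0.7]
width: 0.0001
finger_force: 0.0
```

apply_moves --targets '[0, -0.9, 0, 0, 0, 0, 0, 0, -0.9, 0, 0, 0, 0, 0, 0, -0.9, 0, 0, 0, 0, 0, 0, -0.9, 0, 0, 0, 0, 0]'

```text
time_s: 51.38
tcp_pos: [0.5397, -0.0566, 0.0999]
orientation: [0.003, 1.0, -0.001, 0.001]
ft_force: [0.0, 0.5, 0.1]
width: -0.0
finger_force: 0.0
```

apply_moves --targets '[-0.85, -0.55, 0, 0, 0, 0, 0, -0.85, -0.55, 0, 0, 0, 0, 0, -0.85, -0.55, 0, 0, 0, 0, 0, -0.85, -0.55, 0, 0, 0, 0, 0, -0.85, -0.55, 0, 0, 0, 0, 0, -0.85, -0.55, 0, 0, 0, 0, 0]'

```text
time_s: 51.88
tcp_pos: [0.6234, -0.1051, 0.0997]
orientation: [-0.001, 1.0, 0.001, -0.0]
ft_force: [0.2, 0.8, -0.2]
width: 0.0001
finger_force: 0.0
```

```bash
python3 capline.py;python3 - <<'E'
from plan import *
plan([(.621,-.10,.011,180,0,3)])
E
```

```text
[ 6.234000e-01 -1.051000e-01  9.970000e-02 -1.798858e+02]
scene red [0.6289 0.1444]
scene yellow [0.6276 0.094 ]
scene green [0.635  0.0528]
scene blue [0.6335 0.0068]
scene white [ 0.6361 -0.034 ]
side green [0.6234 0.0548]
at [ 6.230000e-01 -1.053000e-01  1.000000e-01 -1.798593e+02] tool z [-2.e-04  4.e-04 -1.e+00]
x7 [0.02, 0.05, 0.89, 0, 0, 0.0, 0]
```

apply_moves --targets '[0.02, 0, 0.4, 0, 0, 0, 0, 0.02, 0, 0.88, 0, 0, 0, 0, 0.02, 0, 0.88, 0, 0, 0, 0, 0.02, 0, 0.88, 0, 0, 0, 0, 0.02, 0, 0.88, 0, 0, 0, 0]'

```text
time_s: 52.4
tcp_pos: [0.6219, -0.1059, 0.0131]
orientation: [-0.001, 1.0, 0.0, 0.0]
ft_force: [-0.0, -1.1, 0.2]
width: 0.0002
finger_force: 0.0
```

apply_moves --targets '[0, 0.08, 0, 0, 0, 0, 0, 0, 0.15, 0, 0, 0, 0, 0, 0, 0.2, 0, 0, 0, 0, 0, 0, 0.25, 0, 0, 0, 0, 0, 0, 0.29, 0, 0, 0, 0, 0, 0, 0.33, 0, 0, 0, 0, 0, 0, 0.37, 0, 0, 0, 0, 0, 0, 0.41, 0, 0, 0, 0, 0, 0, 0.45, 0, 0, 0, 0, 0, 0, 0.48, 0, 0, 0, 0, 0]'

```text
time_s: 53.23
tcp_pos: [0.6257, -0.0698, 0.0166]
orientation: [0.004, 1.0, -0.007, 0.004]
ft_force: [-1.8, -28.1, 28.4]
width: -0.0004
finger_force: 3.7
```

apply_moves --targets '[0, 0.03, 0, 0, 0, 0, 0, 0, 0.06, 0, 0, 0, 0, 0, 0, 0.09, 0, 0, 0, 0, 0, 0, 0.11, 0, 0, 0, 0, 0, 0, 0.11, 0, 0, 0, 0, 0]'

```text
time_s: 53.65
tcp_pos: [0.6255, -0.0589, 0.0164]
orientation: [0.004, 1.0, -0.007, 0.004]
ft_force: [-2.3, -27.6, 28.9]
width: -0.0002
finger_force: 3.9
```

```bash
python3 capline.py
```

```text
[ 6.25500e-01 -5.89000e-02  1.64000e-02  1.79532e+02]
scene red [0.6287 0.1556]
scene green [0.6349 0.0631]
scene blue [0.6397 0.0266]
```

apply_moves --targets '[0, -0.3, 0, 0, 0, 0, 0.1, 0, -0.45, 0, 0, 0, 0, 0.2, 0, -0.45, -0.3, 0, 0, 0, 0.2, 0, -0.45, -0.5, 0, 0, 0, 0.2]'

```text
time_s: 54.08
tcp_pos: [0.621, -0.0942, 0.0627]
orientation: [0.001, 1.0, -0.0, -0.001]
ft_force: [1.3, 0.7, 1.1]
width: 0.0168
finger_force: 0.0
```

apply_moves --targets '[0, 0, 0, 0, 0, 0.25, 0.2, 0, 0, 0, 0, 0, 0.25, 0.2, 0, 0, 0, 0, 0, 0.25, 0.2, 0, 0, 0, 0, 0, 0.5, 0.2, 0, 0, 0, 0, 0, 0.5, 0.2, 0, 0, 0, 0, 0, 0.5, 0.2, 0, 0, 0, 0, 0, 0.5, 0.2, 0, 0, 0, 0, 0, 0.5, 0.2]'

```text
time_s: 54.75
tcp_pos: [0.6216, -0.0921, 0.0624]
orientation: [0.383, 0.924, -0.0, 0.0]
ft_force: [0.2, -0.5, 0.7]
width: 0.0172
finger_force: 0.0
```

apply_moves --targets '[0, 0, 0, 0, 0, 0.25, 0.2, 0, 0, 0, 0, 0, 0.25, 0.2, 0, 0, 0, 0, 0, 0.25, 0.2, 0, 0, 0, 0, 0, 0.48, 0.2, 0, 0, 0, 0, 0, 0.48, 0.2, 0, 0, 0, 0, 0, 0.48, 0.2, 0, 0, 0, 0, 0, 0.48, 0.2, 0, 0, 0, 0, 0, 0.48, 0.2]'

```text
time_s: 55.42
tcp_pos: [0.6215, -0.0923, 0.0621]
orientation: [0.694, 0.72, -0.0, 0.0]
ft_force: [-0.1, 0.2, 0.7]
width: 0.0171
finger_force: 0.0
```

```bash
python3 capline.py;python3 - <<'E'
from plan import *
plan([(.621,-.10,.009,92,.2,3)])
E
```

```text
[ 6.21500e-01 -9.23000e-02  6.21000e-02  9.21424e+01]
scene red [0.6287 0.1556]
scene yellow [0.623  0.1011]
scene green [0.6349 0.0631]
scene blue [0.6333 0.0264]
at [ 6.21500e-01 -9.25000e-02  6.19000e-02  9.21149e+01] tool z [ 1.e-04  0.e+00 -1.e+00]
x6 [-0.07, -0.01, 0.53, 0, 0, 0.0, 0.2]
```

```bash
python3 - <<'E'
from plan import *
import h as hh
for k in H: hh.H[k]+=.004
d=bot.snapshot("wrist");np.savez("pics/wq.npz",**d)
for k,v in caps(d,None,150).items():print(k,[x for x in v if .5<x[2][0]<.7])
E
```

```text
blue [(array([296.,   0.]), 35.5, array([0.6315, 0.0153]))]
white [(array([346.,  34.]), 33.9, array([0.6534, 0.0046])), (array([296.,  97.]), 39.7, array([ 0.6345, -0.0209]))]
```

apply_moves --targets '[0, -0.01, 0.3, 0, 0, 0, 0.2, 0, -0.01, 0.52, 0, 0, 0, 0.2, 0, -0.01, 0.52, 0, 0, 0, 0.2, 0, -0.01, 0.52, 0, 0, 0, 0.2, 0, -0.01, 0.52, 0, 0, 0, 0.2]'

```text
time_s: 55.98
tcp_pos: [0.621, -0.0927, 0.0108]
orientation: [0.695, 0.719, 0.0, 0.0]
ft_force: [0.4, 0.6, 0.5]
width: 0.0173
finger_force: 0.0
```

apply_moves --targets '[0.08, 0, 0, 0, 0, 0, 0.2, 0.15, 0, 0, 0, 0, 0, 0.2, 0.21, 0, 0, 0, 0, 0, 0.2, 0.26, 0, 0, 0, 0, 0, 0.2, 0.3, 0, 0, 0, 0, 0, 0.2, 0.34, 0, 0, 0, 0, 0, 0.2, 0.38, 0, 0, 0, 0, 0, 0.2, 0.42, 0, 0, 0, 0, 0, 0.2, 0.44, 0, 0, 0, 0, 0, 0.2]'

```text
time_s: 56.73
tcp_pos: [0.6189, -0.0519, 0.0101]
orientation: [0.696, 0.718, -0.002, 0.001]
ft_force: [-0.5, -9.0, 2.8]
width: 0.0173
finger_force: 4.4
```

apply_moves --targets '[0.03, 0, 0, 0, 0, 0, 0.2, 0.05, 0, 0, 0, 0, 0, 0.2, 0.05, 0, 0, 0, 0, 0, 0.2]'

```text
time_s: 56.98
tcp_pos: [0.6185, -0.0472, 0.0101]
orientation: [0.696, 0.718, -0.002, 0.001]
ft_force: [-1.2, -7.4, 3.8]
width: 0.0173
finger_force: 3.7
```

```bash
python3 capline.py
```

```text
[ 6.18500e-01 -4.72000e-02  1.01000e-02  9.17193e+01]
scene red [0.6286 0.167 ]
scene yellow [0.6205 0.1155]
scene green [0.6348 0.0734]
scene blue [0.6375 0.0298]
```

apply_moves --targets '[0.03, 0, 0, 0, 0, 0, 0.2, 0.06, 0, 0, 0, 0, 0, 0.2, 0.06, 0, 0, 0, 0, 0, 0.2, 0.06, 0, 0, 0, 0, 0, 0.2]'

```text
time_s: 57.42
tcp_pos: [0.6182, -0.0416, 0.0101]
orientation: [0.697, 0.718, -0.002, 0.001]
ft_force: [-2.2, -7.3, 4.8]
width: 0.0171
finger_force: 4.1
```

apply_moves --targets '[0.03, 0, 0, 0, 0, 0, 0.2, 0.03, 0, 0, 0, 0, 0, 0.2, 0.03, 0, 0, 0, 0, 0, 0.2]'

```text
time_s: 57.67
tcp_pos: [0.6181, -0.0399, 0.0101]
orientation: [0.697, 0.717, -0.002, 0.002]
ft_force: [-2.4, -10.8, 4.7]
width: 0.0172
finger_force: 5.6
```

apply_moves --targets '[0.03, 0, 0, 0, 0, 0, 0.2, 0.03, 0, 0, 0, 0, 0, 0.2, 0.03, 0, 0, 0, 0, 0, 0.2]'

```text
time_s: 57.92
tcp_pos: [0.618, -0.0399, 0.0101]
orientation: [0.698, 0.717, -0.004, 0.003]
ft_force: [-0.9, -18.7, 4.2]
width: 0.0171
finger_force: 8.7
```

apply_moves --targets '[0.02, 0, 0, 0, 0, 0, 0.2, 0.02, 0, 0, 0, 0, 0, 0.2, 0.02, 0, 0, 0, 0, 0, 0.2]'

```text
time_s: 58.17
tcp_pos: [0.618, -0.0399, 0.0101]
orientation: [0.698, 0.716, -0.004, 0.003]
ft_force: [-1.0, -22.0, 5.6]
width: 0.017
finger_force: 10.7
```

```bash
python3 capline.py
```

```text
[ 6.1800e-01 -3.9900e-02  1.0100e-02  9.1467e+01]
scene red [0.6308 0.1746]
scene yellow [0.6226 0.1227]
scene green [0.6347 0.0838]
scene blue [0.6375 0.0398]
```

apply_moves --targets '[-0.3, 0, 0, 0, 0, 0, 0.2, -0.5, 0, 0, 0, 0, 0, 0.2, -0.5, 0, -0.5, 0, 0, 0, 0.2, -0.5, 0, -0.9, 0, 0, 0, 0.2, -0.5, 0, -0.9, 0, 0, 0, 0.2, -0.5, 0, -0.9, 0, 0, 0, 0.2]'

```text
time_s: 58.77
tcp_pos: [0.6225, -0.0798, 0.1038]
orientation: [0.696, 0.718, 0.002, 0.003]
ft_force: [0.4, 0.3, -0.7]
width: 0.0168
finger_force: 0.0
```

```bash
python3 - <<'E'
from plan import *
import h as hh
for k in H: hh.H[k]+=.004
d=bot.snapshot("wrist");np.savez("pics/wq2.npz",**d)
for k,v in caps(d,None,150).items():print(k,[x for x in v if .5<x[2][0]<.7])
P=np.array([.6274,.2146]);a=.0317;R=np.array([[np.cos(a),-np.sin(a)],[np.sin(a),np.cos(a)]])
for k,y in zip(H,(-.043,-.087,-.131,-.175,-.219)):print(k,np.round(P+R@[0,y],4))
plan([(.60,-.08,.17,92+45,.6,0),(.42,.2,.17,180,.6,0)])
E
python3 capline.py
```

```text
blue [(array([283.,   1.]), 32.0, array([0.6312, 0.0387]))]
white [(array([326.,  46.]), 47.0, array([0.6555, 0.0191])), (array([282.,  88.]), 31.1, array([ 0.6335, -0.0032]))]
red [0.6288 0.1716]
yellow [0.6302 0.1276]
green [0.6316 0.0837]
blue [0.6329 0.0397]
white [ 0.6343 -0.0043]
at [ 6.21100e-01 -7.98000e-02  1.01600e-01  9.18211e+01] tool z [ 3.5e-03 -5.0e-04 -1.0e+00]
x8 [0.0, -0.21, -0.68, 0, 0, -0.5, 0.6]
x4 [0.81, 0.2, 0.0, 0, 0, -0.12, 0.6]
x4 [0.75, 0.35, 0.0, 0, 0, -0.12, 0.6]
x4 [0.68, 0.49, 0.0, 0, 0, -0.12, 0.6]
x4 [0.57, 0.61, 0.0, 0, 0, -0.12, 0.6]
[ 6.21100e-01 -7.98000e-02  1.01600e-01  9.18211e+01]
scene red [0.6308 0.1746]
scene yellow [0.6271 0.1264]
scene green [0.6347 0.0838]
scene blue [0.6287 0.0429]
```

```bash
python3 - <<'E'
from plan import *
plan([(.52,-.04,.18,92+45,.6,0),(.42,.1,.2,184,.6,0),(.41,.416,.2,184,.6,4)])
E
```

```text
at [ 6.19400e-01 -7.97000e-02  9.92000e-02  9.18459e+01] tool z [-1.e-03 -1.e-04 -1.e+00]
x8 [0.43, -0.98, -0.81, 0, 0, -0.5, 0.6]
x5 [0.84, 0.17, -0.1, 0, 0, -0.26, 0.6]
x5 [0.71, 0.49, -0.1, 0, 0, -0.26, 0.6]
x3 [-0.02, 0.79, 0.0, 0, 0, 0.0, 0.6]
x3 [-0.03, 0.79, 0.0, 0, 0, 0.0, 0.6]
x3 [-0.02, 0.79, 0.0, 0, 0, 0.0, 0.6]
x7 [-0.03, 0.79, 0.0, 0, 0, 0.0, 0.6]
```

apply_moves --targets '[0.1, -0.98, -0.81, 0, 0, -0.25, 0.6, 0.1, -0.98, -0.81, 0, 0, -0.25, 0.6, 0.43, -0.98, -0.81, 0, 0, -0.25, 0.6, 0.43, -0.98, -0.81, 0, 0, -0.5, 0.6, 0.43, -0.98, -0.81, 0, 0, -0.5, 0.6, 0.43, -0.98, -0.81, 0, 0, -0.5, 0.6, 0.43, -0.98, -0.81, 0, 0, -0.5, 0.6, 0.43, -0.98, -0.81, 0, 0, -0.5, 0.6]'

```text
time_s: 59.58
tcp_pos: [0.5198, -0.0399, 0.1796]
orientation: [0.367, 0.93, -0.0, -0.001]
ft_force: [-0.5, -0.7, -0.2]
width: 0.0511
finger_force: 0.0
```

apply_moves --targets '[0.84, 0.17, -0.1, 0, 0, -0.26, 0.6, 0.84, 0.17, -0.1, 0, 0, -0.26, 0.6, 0.84, 0.17, -0.1, 0, 0, -0.26, 0.6, 0.84, 0.17, -0.1, 0, 0, -0.26, 0.6, 0.84, 0.17, -0.1, 0, 0, -0.26, 0.6]'

```text
time_s: 60.0
tcp_pos: [0.4703, 0.0305, 0.1902]
orientation: [0.171, 0.985, -0.0, -0.001]
ft_force: [-0.7, 0.0, 0.1]
width: 0.0512
finger_force: 0.0
```

apply_moves --targets '[0.71, 0.49, -0.1, 0, 0, -0.26, 0.6, 0.71, 0.49, -0.1, 0, 0, -0.26, 0.6, 0.71, 0.49, -0.1, 0, 0, -0.26, 0.6, 0.71, 0.49, -0.1, 0, 0, -0.26, 0.6, 0.71, 0.49, -0.1, 0, 0, -0.26, 0.6]'

```text
time_s: 60.42
tcp_pos: [0.4205, 0.1002, 0.2005]
orientation: [-0.031, 1.0, 0.0, -0.0]
ft_force: [0.1, 0.1, -0.5]
width: 0.0511
finger_force: 0.0
```

apply_moves --targets '[-0.02, 0.79, 0, 0, 0, 0, 0.6, -0.02, 0.79, 0, 0, 0, 0, 0.6, -0.02, 0.79, 0, 0, 0, 0, 0.6, -0.02, 0.79, 0, 0, 0, 0, 0.6]'

```text
time_s: 60.75
tcp_pos: [0.4175, 0.1807, 0.2004]
orientation: [-0.032, 1.0, 0.001, -0.001]
ft_force: [0.3, 0.2, -0.1]
width: 0.051
finger_force: 0.0
```

apply_moves --targets '[-0.03, 0.79, 0, 0, 0, 0, 0.6, -0.03, 0.79, 0, 0, 0, 0, 0.6, -0.03, 0.79, 0, 0, 0, 0, 0.6, -0.03, 0.79, 0, 0, 0, 0, 0.6]'

```text
time_s: 61.08
tcp_pos: [0.4155, 0.2588, 0.2002]
orientation: [-0.032, 0.999, 0.0, -0.001]
ft_force: [0.1, -0.2, 0.4]
width: 0.0512
finger_force: 0.0
```

apply_moves --targets '[-0.02, 0.79, 0, 0, 0, 0, 0.6, -0.02, 0.79, 0, 0, 0, 0, 0.6, -0.02, 0.79, 0, 0, 0, 0, 0.6, -0.02, 0.79, 0, 0, 0, 0, 0.6]'

```text
time_s: 61.42
tcp_pos: [0.4127, 0.337, 0.2002]
orientation: [-0.032, 1.0, -0.0, -0.001]
ft_force: [-0.9, -1.1, -1.6]
width: 0.0511
finger_force: 0.0
```

apply_moves --targets '[-0.03, 0.79, 0, 0, 0, 0, 0.6, -0.03, 0.79, 0, 0, 0, 0, 0.6, -0.03, 0.79, 0, 0, 0, 0, 0.6, -0.03, 0.79, 0, 0, 0, 0, 0.6, -0.03, 0.79, 0, 0, 0, 0, 0.6, -0.03, 0.79, 0, 0, 0, 0, 0.6, -0.03, 0.79, 0, 0, 0, 0, 0.6]'

```text
time_s: 62.0
tcp_pos: [0.4119, 0.4138, 0.2007]
orientation: [-0.03, 1.0, -0.001, 0.0]
ft_force: [-0.5, 1.2, 0.2]
width: 0.0511
finger_force: 0.0
```

```bash
python3 capline.py; python3 - <<'E'
from plan import *
from est import fit
p,_=pose();print(np.round(p,4))
d=bot.snapshot("wrist");np.savez("pics/wm.npz",**d);im=d["color"].copy()
m=np.array([.4649,.4199]);a=.0674;R=np.array([[np.cos(a),-np.sin(a)],[np.sin(a),np.cos(a)]])
h=cv2.cvtColor(im,cv2.COLOR_BGR2HSV).astype(int)
print("mallet top proj",proj(d,[*m,.073]),"grip",proj(d,[*(m+R@[-.055,0]),.05]))
pts=np.array([[-.2,-.011],[-.2,.011],[-.022,.011],[-.022,-.011]]);
cv2.polylines(im,[np.int32(proj(d,[[*(m+R@q),.05] for q in pts]))],True,(255,0,255),1)
y=((h[...,0]>20)&(h[...,0]<36)&(h[...,1]>90)&(h[...,2]>150)).astype(np.uint8)
n,l,st,ce=cv2.connectedComponentsWithStats(y)
for i in range(1,n):
    if st[i][4]>200:
        (u,v),r=cv2.minEnclosingCircle(np.argwhere(l==i)[:,::-1].astype(np.float32));print("yellow",u,v,r,st[i][4],np.round(ray(d,(u,v),.073),4))
cv2.imwrite("pics/wm.png",im)
E
```

```text
[   0.4119    0.4138    0.2007 -176.5439]
scene red [0.6308 0.1746]
scene green [0.6347 0.0838]
scene blue [0.6353 0.038 ]
scene white [ 0.6358 -0.0057]
side red [0.6307 0.1794]
side green [0.6321 0.0864]
side blue [0.6323 0.0408]
side white [ 0.636  -0.0025]
[   0.4115    0.4146    0.2009 -176.4885]
mallet top proj [[260.8848754  240.34136372]] grip [[260.49527357 176.79153808]]
yellow 456.6865539550781 62.62686538696289 15.117997169494629 579 [0.3024 0.5649]
yellow 461.33734130859375 107.65662384033203 8.96672248840332 219 [0.3362 0.5768]
yellow 265.0 228.0 31.384809494018555 1784 [0.4524 0.4229]
```

View pics/wm.png

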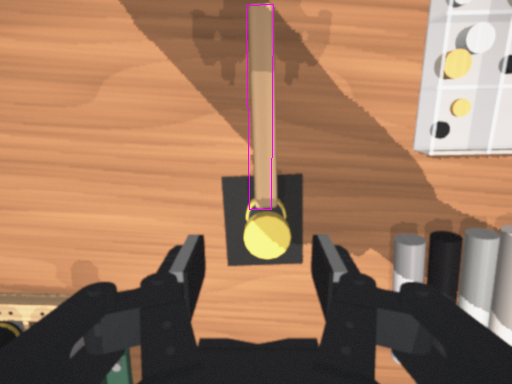

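The last picture shows the mallet's top face at (267,237), its handle centreline from (261,5) to (265,205), and the pad spanning 222–303 by 175–266.

```bash
python3 - <<'E'
from plan import *
d=dict(np.load("pics/wm.npz"))
t=ray(d,(267,237),.073);a=ray(d,(261,8),.05);b=ray(d,(265,200),.05)
print("top",t,"handle",a,b,"yaw",np.arctan2(*(b-a)[::-1]))
pc=np.mean([ray(d,q,.003) for q in((222,177),(302,175),(304,263),(228,266))],0);print("pad",pc)
E
```

```text
top [0.46119791 0.4253236 ] handle [0.2675298  0.40757521] [0.43278081 0.42200997] yaw 0.08712932381748423
pad [0.47406332 0.42459487]
```

```bash
python3 - <<'E'
from plan import *
plan([(.4072,.4198,.11,184.9,.6,2),(.4072,.4198,.0185,184.9,.6,3)])
E
```

```text
at [   0.4113    0.415     0.201  -176.4572] tool z [ 5.e-04 -5.e-04 -1.e+00]
x6 [0.04, 0.05, 0.91, 0, 0, -0.02, 0.6]
x7 [0.0, 0.0, 0.91, 0, 0, 0.0, 0.6]
```

apply_moves --targets '[0.04, 0.05, 0.4, 0, 0, -0.02, 0.6, 0.04, 0.05, 0.91, 0, 0, -0.02, 0.6, 0.04, 0.05, 0.91, 0, 0, -0.02, 0.6, 0.04, 0.05, 0.91, 0, 0, -0.02, 0.6, 0.04, 0.05, 0.91, 0, 0, -0.02, 0.6, 0.04, 0.05, 0.91, 0, 0, -0.02, 0.6, 0.04, 0.05, 0.91, 0, 0, -0.02, 0.6]'

```text
time_s: 62.73
tcp_pos: [0.4073, 0.4219, 0.1121]
orientation: [-0.047, 0.999, 0.001, 0.001]
ft_force: [-0.5, 0.3, 0.1]
width: 0.0509
finger_force: 0.0
```

apply_moves --targets '[0, 0, 0.4, 0, 0, 0, 0.6, 0, 0, 0.7, 0, 0, 0, 0.6, 0, 0, 0.91, 0, 0, 0, 0.6, 0, 0, 0.91, 0, 0, 0, 0.6, 0, 0, 0.91, 0, 0, 0, 0.6, 0, 0, 0.91, 0, 0, 0, 0.6, 0, 0, 0.91, 0, 0, 0, 0.6]'

```text
time_s: 63.32
tcp_pos: [0.4073, 0.4221, 0.0211]
orientation: [-0.047, 0.999, 0.001, 0.001]
ft_force: [-0.6, -0.1, -0.6]
width: 0.0511
finger_force: 0.0
```

apply_moves --targets '[0, 0, 0, 0, 0, 0, 0, 0, 0, 0, 0, 0, 0, 0, 0, 0, 0, 0, 0, 0, 0, 0, 0, 0, 0, 0, 0, 0, 0, 0, 0, 0, 0, 0, 0, 0, 0, 0, 0, 0, 0, 0]'

```text
time_s: 63.82
tcp_pos: [0.4068, 0.4211, 0.0199]
orientation: [-0.047, 0.999, 0.0, 0.001]
ft_force: [-1.1, -1.0, 6.9]
width: 0.0211
finger_force: 59.3
```

apply_moves --targets '[0, 0, -0.1, 0, 0, 0, 0, 0, 0, -0.2, 0, 0, 0, 0, 0, 0, -0.3, 0, 0, 0, 0, 0, 0, -0.4, 0, 0, 0, 0, 0, 0, -0.4, 0, 0, 0, 0]'

```text
time_s: 64.23
tcp_pos: [0.4071, 0.4219, 0.0614]
orientation: [-0.047, 0.999, 0.001, 0.001]
ft_force: [-0.0, 0.6, -3.2]
width: 0.021
finger_force: 59.4
```

```bash
python3 - <<'E'
from plan import *
d=bot.snapshot("wrist");np.savez("pics/wm2.npz",**d)
p,_=pose();print(np.round(p,4),bot.read_state()["torque"])
h=cv2.cvtColor(d["color"],cv2.COLOR_BGR2HSV).astype(int)
y=((h[...,0]>20)&(h[...,0]<36)&(h[...,1]>90)&(h[...,2]>150)).astype(np.uint8)
n,l,st,ce=cv2.connectedComponentsWithStats(y)
for i in range(1,n):
    if st[i][4]>200:
        (u,v),r=cv2.minEnclosingCircle(np.argwhere(l==i)[:,::-1].astype(np.float32));print("yellow",u,v,r,st[i].tolist(),np.round(ray(d,(u,v),p[2]+.054)-p[:2],4))
e=bot.snapshot("side");np.savez("pics/side_l.npz",**e);h=cv2.cvtColor(e["color"],cv2.COLOR_BGR2HSV).astype(int)
y=((h[...,0]>20)&(h[...,0]<36)&(h[...,1]>150)&(h[...,2]>60)).astype(np.uint8)
n,l,st,ce=cv2.connectedComponentsWithStats(y);q=proj(e,p[:3])[0];print(q)
for i in range(1,n):
    if st[i][4]>8 and np.hypot(*(ce[i]-q))<60: print(st[i].tolist(),ce[i])
a=np.array([.055*np.cos(.085),.055*np.sin(.085)])
print("pred top/bot",proj(e,[np.r_[p[:2]+a,p[2]+.054],np.r_[p[:2]+a,p[2]-.016]]).tolist())
plan([(.4072,.4198,.15,184.9,0,1),(.5726,.2099,.25,184.9,0,6)])
E
```

```text
[ 4.070000e-01  4.215000e-01  6.040000e-02 -1.745767e+02] [-0.03422246  0.16710563 -0.0363806 ]
[215.74063546 145.69795217]
[221, 108, 6, 13, 47] [224.06382979 114.74468085]
[224, 132, 9, 7, 58] [228.06896552 135.15517241]
[224, 146, 10, 5, 32] [228.6875  147.96875]
pred top/bot [[227.58911730222758, 133.55880297689373], [228.28598255500566, 147.82948750285286]]
at [ 4.06700e-01  4.20800e-01  5.95000e-02 -1.74581e+02] tool z [ 1.e-03  6.e-04 -1.e+00]
x5 [0.0, -0.01, -0.91, 0, 0, 0.01, 0]
x4 [-0.5, -0.74, -0.33, 0, 0, 0.0, 0]
x4 [-0.49, -0.74, -0.33, 0, 0, 0.0, 0]
x10 [-0.5, -0.74, -0.34, 0, 0, 0.0, 0]
```

apply_moves --targets '[0, 0, -0.4, 0, 0, 0, 0, 0, 0, -0.91, 0, 0, 0, 0, 0, 0, -0.91, 0, 0, 0, 0, 0, 0, -0.91, 0, 0, 0, 0]'

```text
time_s: 64.67
tcp_pos: [0.4074, 0.4224, 0.1528]
orientation: [-0.047, 0.999, 0.002, 0.002]
ft_force: [-0.3, 0.4, -4.2]
width: 0.0207
finger_force: 61.0
```

apply_moves --targets '[-0.25, -0.37, -0.8, 0, 0, 0, 0, -0.25, -0.37, -0.95, 0, 0, 0, 0, -0.5, -0.74, -0.95, 0, 0, 0, 0, -0.5, -0.74, -0.95, 0, 0, 0, 0, -0.5, -0.74, -0.95, 0, 0, 0, 0, -0.5, -0.74, -0.95, 0, 0, 0, 0]'

```text
time_s: 65.17
tcp_pos: [0.4639, 0.3497, 0.2428]
orientation: [-0.046, 0.999, -0.001, -0.001]
ft_force: [-0.5, 1.1, -3.5]
width: 0.0208
finger_force: 61.0
```

apply_moves --targets '[-0.25, -0.37, 0, 0, 0, 0, 0, -0.49, -0.74, 0, 0, 0, 0, 0, -0.49, -0.74, 0, 0, 0, 0, 0, -0.49, -0.74, 0, 0, 0, 0, 0, -0.49, -0.74, 0, 0, 0, 0, 0]'

```text
time_s: 65.58
tcp_pos: [0.518, 0.2827, 0.2429]
orientation: [-0.047, 0.999, -0.0, -0.002]
ft_force: [0.3, 0.8, -3.5]
width: 0.0209
finger_force: 61.0
```

apply_moves --targets '[-0.25, -0.37, 0, 0, 0, 0, 0, -0.5, -0.74, 0, 0, 0, 0, 0, -0.5, -0.74, 0, 0, 0, 0, 0, -0.5, -0.74, 0, 0, 0, 0, 0, -0.5, -0.74, 0, 0, 0, 0, 0, -0.5, -0.74, 0, 0, 0, 0, 0, -0.5, -0.74, 0, 0, 0, 0, 0, -0.5, -0.74, 0, 0, 0, 0, 0]'

```text
time_s: 66.25
tcp_pos: [0.5748, 0.2155, 0.2449]
orientation: [-0.049, 0.999, 0.0, -0.0]
ft_force: [0.1, 0.1, -3.7]
width: 0.0212
finger_force: 61.0
```

```bash
cat > mal.py <<'E'
from plan import *
p,M=pose();print(np.round(p,4),np.round(M[:,2],3))
a=.055*np.array([np.cos(.0945),np.sin(.0945)])
for n in("scene","side"):
    e=bot.snapshot(n);np.savez(f"pics/{n}_l.npz",**e);h=cv2.cvtColor(e["color"],cv2.COLOR_BGR2HSV).astype(int)
    Q=proj(e,[np.r_[p[:2]+a,p[2]+.053],np.r_[p[:2]+a,p[2]-.017],[.6274,.2146,.158]]);print(n,"pred top/bot/punch",np.round(Q,1).tolist())
    for c,y in(("y",(h[...,0]>20)&(h[...,0]<36)&(h[...,1]>130)&(h[...,2]>60)),("r",((h[...,0]<6)|(h[...,0]>172))&(h[...,1]>140)&(h[...,2]>60))):
        k,l,st,ce=cv2.connectedComponentsWithStats(y.astype(np.uint8))
        for i in range(1,k):
            if st[i][4]>12 and np.hypot(*(ce[i]-Q[1]))<45: print("  ",c,st[i].tolist(),np.round(ce[i],1))
E
python3 mal.py
```

```text
[   0.5748    0.2155    0.2449 -174.409 ] [-0.  0. -1.]
scene pred top/bot/punch [[330.1, 114.1], [326.6, 136.2], [321.6, 157.2]]
   y [322, 112, 17, 13, 181] [330.2 117.8]
   y [320, 132, 16, 10, 82] [326.7 137.8]
   r [316, 155, 11, 11, 99] [321.  159.7]
side pred top/bot/punch [[274.0, 110.3], [273.4, 128.1], [272.5, 145.6]]
   y [269, 109, 12, 8, 86] [274.3 112.4]
   y [269, 125, 11, 6, 46] [273.8 127.9]
   r [268, 144, 9, 7, 55] [272. 147.]
   r [270, 167, 9, 6, 43] [273.7 169.7]
```

apply_moves --targets '[0.03, -0.06, 0.2, 0, 0, 0, 0, 0.03, -0.06, 0.42, 0, 0, 0, 0, 0.03, -0.06, 0.42, 0, 0, 0, 0, 0.03, -0.06, 0.42, 0, 0, 0, 0, 0.03, -0.06, 0.42, 0, 0, 0, 0, 0.03, -0.06, 0.42, 0, 0, 0, 0, 0.03, -0.06, 0.42, 0, 0, 0, 0]'

```text
time_s: 66.93
tcp_pos: [0.5739, 0.2083, 0.2042]
orientation: [-0.048, 0.999, 0.0, 0.001]
ft_force: [-0.1, -0.3, -4.2]
width: 0.0217
finger_force: 60.9
```

```bash
python3 mal.py
```

```text
[   0.5739    0.2083    0.2042 -174.5486] [ 0.002  0.001 -1.   ]
scene pred top/bot/punch [[326.4, 128.1], [323.1, 149.2], [321.6, 157.2]]
   y [319, 126, 16, 13, 178] [326.4 131.8]
   y [316, 145, 16, 10, 86] [322.8 150.8]
   r [316, 155, 12, 11, 94] [320.9 159.8]
   r [306, 184, 12, 8, 80] [311.5 187.6]
side pred top/bot/punch [[273.6, 121.6], [273.1, 138.8], [272.5, 145.6]]
   y [269, 120, 12, 9, 83] [274.  123.7]
   y [268, 136, 12, 6, 49] [273.3 138.6]
   y [271, 174, 9, 6, 47] [274.8 176.6]
   r [268, 144, 9, 7, 50] [272.  147.3]
   r [270, 167, 9, 6, 43] [273.7 169.7]
```

apply_moves --targets '[0, 0, 0.1, 0, 0, 0, 0, 0, 0, 0.26, 0, 0, 0, 0, 0, 0, 0.42, 0, 0, 0, 0, 0, 0, 0.5, 0, 0, 0, 0, 0, 0, 0.52, 0, 0, 0, 0]'

```text
time_s: 67.45
tcp_pos: [0.5709, 0.2082, 0.1524]
orientation: [-0.048, 0.999, -0.001, -0.001]
ft_force: [-21.7, -8.0, 34.7]
width: 0.0211
finger_force: 71.2
```

```bash
python3 mal.py
```

```text
[ 5.709000e-01  2.082000e-01  1.524000e-01 -1.744992e+02] [-0.003 -0.002 -1.   ]
scene pred top/bot/punch [[323.0, 143.5], [319.9, 163.5], [321.6, 157.2]]
   y [314, 138, 16, 12, 163] [321.4 143.3]
   y [314, 158, 16, 8, 79] [321.6 162.2]
   y [297, 192, 12, 9, 92] [302.4 196.2]
   r [315, 165, 11, 5, 23] [320.2 167.1]
   r [306, 184, 12, 8, 80] [311.5 187.6]
side pred top/bot/punch [[272.4, 134.5], [271.9, 150.9], [272.5, 145.6]]
   y [266, 130, 12, 9, 84] [271.3 134. ]
   y [268, 145, 11, 7, 43] [273.6 148.4]
   y [271, 174, 9, 6, 47] [274.8 176.6]
   r [268, 151, 8, 4, 16] [271.2 152.6]
   r [270, 167, 9, 6, 43] [273.7 169.7]
```

apply_moves --targets '[0, 0, -0.3, 0, 0, 0, 0, 0, 0, -0.6, 0, 0, 0, 0, 0, 0, -0.95, 0, 0, 0, 0, 0, 0, -0.95, 0, 0, 0, 0, 0, 0, -0.95, 0, 0, 0, 0, 0, 0, -0.95, 0, 0, 0, 0]'

```text
time_s: 68.05
tcp_pos: [0.573, 0.2071, 0.2447]
orientation: [-0.047, 0.999, -0.0, -0.0]
ft_force: [-0.7, -0.2, -4.1]
width: 0.0208
finger_force: 65.8
```

```bash
python3 mal.py; python3 - <<'E'
from plan import *
plan([(.419,.4195,.22,184.9,0,4)])
E
```

```text
[   0.573     0.2071    0.2447 -174.5768] [-0.001 -0.001 -1.   ]
scene pred top/bot/punch [[327.9, 115.2], [324.5, 137.3], [321.6, 157.2]]
   y [319, 110, 16, 12, 169] [326.4 115.4]
   y [319, 131, 16, 9, 87] [326.4 135.8]
   r [316, 155, 11, 11, 98] [320.9 159.6]
side pred top/bot/punch [[273.8, 111.3], [273.2, 129.1], [272.5, 145.6]]
   y [267, 107, 12, 9, 88] [272.7 111.1]
   y [269, 122, 11, 8, 48] [274.4 126.5]
   r [268, 144, 9, 7, 56] [271.9 147. ]
   r [270, 167, 9, 6, 42] [273.8 169.6]
at [   0.5726    0.2069    0.2439 -174.5692] tool z [-0.0027 -0.0013 -1.    ]
x4 [0.44, 0.75, 0.08, 0, 0, 0.0, 0]
x4 [0.44, 0.76, 0.08, 0, 0, 0.0, 0]
x8 [0.45, 0.75, 0.08, 0, 0, 0.01, 0]
```

apply_moves --targets '[0.2, 0.37, 0.08, 0, 0, 0, 0, 0.44, 0.75, 0.08, 0, 0, 0, 0, 0.44, 0.75, 0.08, 0, 0, 0, 0, 0.44, 0.75, 0.08, 0, 0, 0, 0, 0.44, 0.75, 0.08, 0, 0, 0, 0]'

```text
time_s: 68.57
tcp_pos: [0.5217, 0.2783, 0.2367]
orientation: [-0.048, 0.999, -0.001, -0.001]
ft_force: [0.2, -0.9, -3.9]
width: 0.0212
finger_force: 65.7
```

apply_moves --targets '[0.2, 0.37, 0.08, 0, 0, 0, 0, 0.44, 0.76, 0.08, 0, 0, 0, 0, 0.44, 0.76, 0.08, 0, 0, 0, 0, 0.44, 0.76, 0.08, 0, 0, 0, 0, 0.44, 0.76, 0.08, 0, 0, 0, 0]'

```text
time_s: 68.98
tcp_pos: [0.4719, 0.3489, 0.2292]
orientation: [-0.047, 0.999, -0.001, -0.0]
ft_force: [0.3, -0.8, -4.1]
width: 0.0212
finger_force: 65.7
```

apply_moves --targets '[0.2, 0.37, 0.2, 0, 0.05, 0.01, 0, 0.45, 0.75, 0.4, 0, 0.05, 0.01, 0, 0.45, 0.75, 0.6, 0, 0.095, 0.01, 0, 0.45, 0.75, 0.8, 0, 0.095, 0.01, 0, 0.45, 0.75, 0.8, 0, 0.095, 0.01, 0, 0.45, 0.75, 0.8, 0, 0.095, 0.01, 0, 0.45, 0.75, 0.8, 0, 0.095, 0.01, 0, 0.45, 0.75, 0.8, 0, 0.095, 0.01, 0]'

```text
time_s: 69.65
tcp_pos: [0.4209, 0.4198, 0.1515]
orientation: [-0.039, 0.997, -0.003, -0.073]
ft_force: [-0.1, -0.0, -2.8]
width: 0.0208
finger_force: 65.5
```

```bash
python3 mal.py; python3 - <<'E'
from plan import *
p,M=pose();print(np.round(M,3).tolist())
for n in("scene","side"):
    e=dict(np.load(f"pics/{n}_l.npz"))
    for dz in(0,):
        c=np.array([.474,.4246]);print(n,"vertical at pad: ",np.round(proj(e,[[*c,p[2]+.053],[*c,p[2]-.017],[*c,.003]]),1).tolist())
E
```

```text
[ 4.209000e-01  4.198000e-01  1.515000e-01 -1.755639e+02] [-0.146 -0.011 -0.989]
scene pred top/bot/punch [[316.0, 98.3], [313.6, 117.0], [321.6, 157.2]]
   y [339, 86, 19, 19, 272] [348.4  94.8]
   y [311, 97, 12, 10, 105] [316.5 101.4]
   y [309, 115, 12, 6, 46] [314.3 118. ]
   r [316, 155, 11, 11, 97] [321.  159.7]
side pred top/bot/punch [[229.9, 114.0], [230.6, 129.3], [272.5, 145.6]]
   y [213, 109, 4, 11, 29] [214.2 114.3]
   y [223, 109, 13, 11, 83] [228.9 115.2]
   y [227, 127, 9, 5, 29] [231.  128.9]
[[-0.986, -0.078, -0.146], [-0.077, 0.997, -0.012], [0.146, -0.0, -0.989]]
scene vertical at pad:  [[315.5, 98.2], [313.1, 116.9], [308.9, 148.8]]
side vertical at pad:  [[229.6, 114.1], [230.2, 129.4], [231.4, 156.0]]
```

apply_moves --targets '[-0.05, 0, 0.33, 0, 0, 0, 0, -0.1, 0, 0.66, 0, 0, 0, 0, -0.15, 0, 0.99, 0, 0, 0, 0, -0.15, 0, 0.99, 0, 0, 0, 0, -0.15, 0, 0.99, 0, 0, 0, 0, -0.15, 0, 0.99, 0, 0, 0, 0]'

```text
time_s: 70.25
tcp_pos: [0.4203, 0.4211, 0.052]
orientation: [-0.039, 0.997, -0.002, -0.074]
ft_force: [0.8, 0.3, -3.5]
width: 0.0215
finger_force: 65.6
```

apply_moves --targets '[-0.01, 0, 0.08, 0, 0, 0, 0, -0.02, 0, 0.16, 0, 0, 0, 0, -0.04, 0, 0.24, 0, 0, 0, 0, -0.04, 0, 0.24, 0, 0, 0, 0, -0.04, 0, 0.24, 0, 0, 0, 0]'

```text
time_s: 70.67
tcp_pos: [0.4198, 0.4195, 0.0249]
orientation: [-0.039, 0.996, -0.004, -0.075]
ft_force: [0.6, 0.4, -3.4]
width: 0.0214
finger_force: 65.5
```

```bash
python3 mal.py; python3 - <<'E'
from plan import *
p,M=pose()
for n in("scene","side"):
    e=dict(np.load(f"pics/{n}_l.npz"))
    c=np.array([.474,.4246]);print(n,"vertical at pad: ",np.round(proj(e,[[*c,.073],[*c,.003]]),1).tolist())
E
```

```text
[ 4.198000e-01  4.195000e-01  2.490000e-02 -1.754778e+02] [-0.149 -0.014 -0.989]
scene pred top/bot/punch [[311.4, 131.1], [309.2, 147.7], [321.6, 157.2]]
   y [306, 129, 13, 11, 107] [311.8 134. ]
   y [304, 145, 13, 8, 54] [309.6 149.1]
   r [316, 155, 11, 11, 98] [320.9 159.7]
   r [306, 184, 12, 8, 80] [311.6 187.7]
side pred top/bot/punch [[230.9, 141.1], [231.5, 155.0], [272.5, 145.6]]
   y [213, 112, 3, 7, 15] [213.6 114.9]
   y [227, 139, 10, 8, 57] [231.8 142.4]
   y [228, 152, 10, 5, 31] [232.5 154.5]
   r [268, 144, 9, 7, 47] [272. 147.]
   r [270, 167, 9, 6, 43] [273.7 169.7]
scene vertical at pad:  [[311.1, 132.3], [308.9, 148.8]]
side vertical at pad:  [[230.8, 142.1], [231.4, 156.0]]
```

Upright and centred over the pad. I'll lower until contact.

apply_moves --targets '[0, 0, 0.03, 0, 0, 0, 0, 0, 0, 0.03, 0, 0, 0, 0, 0, 0, 0.03, 0, 0, 0, 0]'

```text
time_s: 71.02
tcp_pos: [0.4195, 0.4199, 0.0224]
orientation: [-0.04, 0.996, -0.004, -0.075]
ft_force: [0.8, 0.2, -4.0]
width: 0.0211
finger_force: 65.6
```

apply_moves --targets '[0, 0, 0.02, 0, 0, 0, 0, 0, 0, 0.02, 0, 0, 0, 0, 0, 0, 0.02, 0, 0, 0, 0]'

```text
time_s: 71.27
tcp_pos: [0.4192, 0.4198, 0.0203]
orientation: [-0.039, 0.996, -0.004, -0.075]
ft_force: [0.0, 0.6, -4.9]
width: 0.0211
finger_force: 65.6
```

apply_moves --targets '[0, 0, 0.02, 0, 0, 0, 0, 0, 0, 0.02, 0, 0, 0, 0, 0, 0, 0.02, 0, 0, 0, 0]'

```text
time_s: 71.52
tcp_pos: [0.4191, 0.42, 0.0189]
orientation: [-0.039, 0.996, -0.003, -0.074]
ft_force: [-0.9, -0.5, 1.7]
width: 0.0211
finger_force: 66.3
```

apply_moves --targets '[0, 0, 0.02, 0, 0, 0, 0, 0, 0, 0.02, 0, 0, 0, 0, 0, 0, 0.02, 0, 0, 0, 0]'

```text
time_s: 71.77
tcp_pos: [0.4187, 0.4201, 0.0181]
orientation: [-0.04, 0.996, -0.004, -0.074]
ft_force: [-3.2, -4.5, 12.5]
width: 0.0209
finger_force: 68.3
```

apply_moves --targets '[0, 0, -0.01, 0, 0, 0, 0.2, 0, 0, -0.01, 0, 0, 0, 0.35, 0, 0, -0.01, 0, 0, 0, 0.6, 0, 0, -0.01, 0, 0, 0, 0.6, 0, 0, -0.01, 0, 0, 0, 0.6, 0, 0, -0.01, 0, 0, 0, 0.6]'

```text
time_s: 72.27
tcp_pos: [0.4189, 0.4199, 0.0173]
orientation: [-0.039, 0.996, -0.003, -0.075]
ft_force: [0.4, 0.4, -0.2]
width: 0.0514
finger_force: 0.0
```

apply_moves --targets '[0.05, 0, -0.33, 0, 0, 0, 0.6, 0.1, 0, -0.66, 0, 0, 0, 0.6, 0.15, 0, -0.99, 0, 0, 0, 0.6, 0.15, 0, -0.99, 0, 0, 0, 0.6, 0.15, 0, -0.99, 0, 0, 0, 0.6]'

```text
time_s: 72.68
tcp_pos: [0.4195, 0.421, 0.1196]
orientation: [-0.039, 0.997, -0.002, -0.073]
ft_force: [-1.0, 0.3, -0.5]
width: 0.0513
finger_force: 0.0
```

apply_moves --targets '[0.1, 0, -0.5, 0, 0, 0, 0.6, 0.2, 0, -0.9, 0, 0, 0, 0.6, 0.2, 0, -0.9, 0, 0, 0, 0.6, 0.2, 0, -0.9, 0, 0, 0, 0.6, 0.2, 0, -0.9, 0, 0, 0, 0.6]'

```text
time_s: 73.1
tcp_pos: [0.4124, 0.4192, 0.2089]
orientation: [-0.039, 0.996, -0.004, -0.074]
ft_force: [-0.7, -1.0, -0.8]
width: 0.0513
finger_force: 0.0
```

```bash
python3 - <<'E'
from plan import *
p,M=pose();print(np.round(p,4),bot.read_state()["width"])
for n in("scene","side"):
    e=bot.snapshot(n);np.savez(f"pics/{n}_l.npz",**e);c=np.array([.474,.4246]);Q=proj(e,[[*c,.073],[*c,.003]]);print(n,np.round(Q,1).tolist())
    h=cv2.cvtColor(e["color"],cv2.COLOR_BGR2HSV).astype(int)
    for k0,y in(("y",(h[...,0]>20)&(h[...,0]<36)&(h[...,1]>130)&(h[...,2]>60)),("r",((h[...,0]<6)|(h[...,0]>172))&(h[...,1]>140)&(h[...,2]>60))):
        k,l,st,ce=cv2.connectedComponentsWithStats(y.astype(np.uint8))
        for i in range(1,k):
            if st[i][4]>12 and np.hypot(*(ce[i]-Q[1]))<60: print("  ",k0,st[i].tolist(),np.round(ce[i],1))
E
python3 capline.py
```

```text
[   0.4124    0.4192    0.2089 -175.4804] 0.0512794186790824
scene [[311.1, 132.3], [308.9, 148.8]]
   y [306, 130, 12, 11, 107] [311.3 135.2]
   y [304, 146, 13, 8, 58] [309.5 150.3]
   y [297, 192, 12, 9, 92] [302.4 196.2]
   r [316, 155, 11, 11, 96] [321.  159.6]
   r [306, 184, 12, 8, 79] [311.5 187.7]
side [[230.8, 142.1], [231.4, 156.0]]
   y [213, 108, 14, 13, 117] [221. 115.]
   y [227, 140, 10, 8, 62] [231.5 143.6]
   y [228, 153, 10, 6, 35] [232.4 156. ]
   y [270, 174, 10, 6, 48] [274.7 176.6]
   r [269, 144, 8, 7, 46] [272.1 147. ]
   r [270, 167, 9, 6, 43] [273.7 169.7]
[   0.4122    0.4185    0.2076 -175.4997]
scene red [0.6308 0.1746]
scene green [0.6347 0.0838]
scene blue [0.6331 0.0413]
scene white [ 0.6358 -0.0057]
side red [0.6307 0.1794]
side green [0.6321 0.0864]
side blue [0.6323 0.0408]
side white [ 0.6395 -0.0029]
```

```bash
python3 -c "
from cell import bot
print(bot.sign_off())"
```

```text
the job is handed in; nothing more can be done
None
```

Handed in at about 73 s on the robot's clock, with no verdict returned: by my camera measurements, all five eyepieces are in their pockets, the tray is home against the fence and stop, the punch was struck with the mallet and is back up, and the mallet stands upright on its pad; yellow tipped on the first try and was re-seated.

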